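# Load a six-place centrifuge rotor, fit its lid and screw it down

### The job

Load every tube from the rack into the rotor so that the rotor is balanced (two tubes facing each other, three in every other place, or four as two facing pairs), lowering each one gently to the bottom of its cavity. Then set the lid down over the rotor, lower the lid screw from its parking post through the lid into the deep centre well, start its thread by feel without forcing it, and turn it clockwise until its flange is fully home on the lid. Leave the other things on the bench alone.

Things in the scene. Friction and masses are not known exactly. Their poses are not given: they have to be found in the camera images.
- rotor: centrifuge rotor, bare aluminium drum 192 mm in diameter on a black stand, fixed. Origin: on its axis at bench height; z up. Deck (171 mm diameter) 95 mm above the origin, with six tube cavities 33 mm wide, 82 mm deep on a circle of 60 mm radius and the screw's well in the middle. The lid's skirt goes over the deck's edge with 2 to 3 mm play all round and rests on a shoulder 87 mm above the origin
- well (a point): mouth of the rotor's centre well, on the axis, 95 mm above the bench. The well is 31 mm wide down to 44 mm above the bench; below, from 40 to 25 mm above the bench, lies the unseen internal right-hand thread (two starts, 16 mm advance per full turn) round a clear hole 22 mm wide
- cavity0 (a point): centre of the floor of tube cavity 0, 82 mm below the rotor's deck; the cavities are numbered in order round the rotor, so cavity 0 faces cavity 3
- cavity1 (a point): centre of the floor of tube cavity 1, 82 mm below the rotor's deck; the cavities are numbered in order round the rotor, so cavity 1 faces cavity 4
- cavity2 (a point): centre of the floor of tube cavity 2, 82 mm below the rotor's deck; the cavities are numbered in order round the rotor, so cavity 2 faces cavity 5
- cavity3 (a point): centre of the floor of tube cavity 3, 82 mm below the rotor's deck; the cavities are numbered in order round the rotor, so cavity 3 faces cavity 0
- cavity4 (a point): centre of the floor of tube cavity 4, 82 mm below the rotor's deck; the cavities are numbered in order round the rotor, so cavity 4 faces cavity 1
- cavity5 (a point): centre of the floor of tube cavity 5, 82 mm below the rotor's deck; the cavities are numbered in order round the rotor, so cavity 5 faces cavity 2
- lid: dark steel rotor lid, 188 mm in diameter, about 450 g, lying skirt down on the bench: skirt 39 mm deep, flat top 45 mm above the origin. Origin: centre of the skirt's lower edge; z up. Seated on the rotor its origin is 87 mm above the bench; seated tubes stay 6 mm clear of it
- lid_collar (a point): top centre of the lid's round knurled collar, 67 mm above the lid's origin (154 mm above the bench when seated). The collar is 52 mm in diameter and 22 mm tall above the lid's flat top: the lid is gripped here. A 35 mm hole for the screw goes down through collar and top
- screw: lid screw, about 200 g, 168 mm long: black knurled knob 40 mm in diameter (4 to 32 mm above the origin), steel flange 45 mm wide, 4 mm thick; below it a shank 29 mm in diameter down to 95 mm, then a waist 20 mm in diameter down to 136 mm below the origin. Origin: centre of the flange's underside; z up towards the knob. Stands in the parking post at the start, flange on the post's top
- screw_foot (a point): tip of the screw's stem, 136 mm below its flange, coned; just above it a two-start right-hand thread, 28 mm over the crests. Let down through the seated lid the screw stops with its flange 4 to 14 mm above the collar, as it happens to be turned; then 0.3 to 0.9 turn clockwise from above brings it home. Turned backwards it may drop 8 mm with a click. It turns easily until home
- post: parking post for the lid screw, fixed: white round tube 52 mm in diameter on a 72 mm foot, 142 mm high, with a 32 mm bore. Origin: centre of its underside on the bench
- rack: tube rack, fixed: grey block 140 x 140 x 70 mm with four round holes 33 mm wide and 60 mm deep at +-38 mm from its centre in its x and y. Origin: centre of its underside
- tube0: capped centrifuge tube, 107 mm long, 90 g: white body 29 mm in diameter with a round bottom, ribbed grey cap 37 mm in diameter from 85 to 107 mm above the origin. Origin: lowest point of the round bottom; z up. Stands in a hole of the rack at the start, its cap 25 mm clear of the rack's top. May be absent
- tube1: capped centrifuge tube, 107 mm long, 90 g: white body 29 mm in diameter with a round bottom, ribbed grey cap 37 mm in diameter from 85 to 107 mm above the origin. Origin: lowest point of the round bottom; z up. Stands in a hole of the rack at the start, its cap 25 mm clear of the rack's top. May be absent
- tube2: capped centrifuge tube, 107 mm long, 90 g: white body 29 mm in diameter with a round bottom, ribbed grey cap 37 mm in diameter from 85 to 107 mm above the origin. Origin: lowest point of the round bottom; z up. Stands in a hole of the rack at the start, its cap 25 mm clear of the rack's top. May be absent
- tube3: capped centrifuge tube, 107 mm long, 90 g: white body 29 mm in diameter with a round bottom, ribbed grey cap 37 mm in diameter from 85 to 107 mm above the origin. Origin: lowest point of the round bottom; z up. Stands in a hole of the rack at the start, its cap 25 mm clear of the rack's top. May be absent
- slide_box: bystander: white plastic box of microscope slides, 85 x 100 x 34 mm, origin under its centre
- objective_can: bystander: upright clear canister with black cap holding a microscope objective, 47 mm in diameter, 70 mm high, origin under its centre
- bottle: bystander: closed amber glass jar, 68 mm in diameter, 140 mm high, origin under its centre

How it is judged (in metres and radians):
On the way, in this order (a step that is already met when the one before it is completed fails the run):
1. all tubes are at the bottom of rotor cavities, in a balanced pattern ((distance between tube0 and cavity0 below 0.006 m or distance between tube0 and cavity1 below 0.006 m or distance between tube0 and cavity2 below 0.006 m or distance between tube0 and cavity3 below 0.006 m or distance between tube0 and cavity4 below 0.006 m or distance between tube0 and cavity5 below 0.006 m) and (distance between tube1 and cavity0 below 0.006 m or distance between tube1 and cavity1 below 0.006 m or distance between tube1 and cavity2 below 0.006 m or distance between tube1 and cavity3 below 0.006 m or distance between tube1 and cavity4 below 0.006 m or distance between tube1 and cavity5 below 0.006 m) and (distance between tube2 and cavity0 below 0.006 m or distance between tube2 and cavity1 below 0.006 m or distance between tube2 and cavity2 below 0.006 m or distance between tube2 and cavity3 below 0.006 m or distance between tube2 and cavity4 below 0.006 m or distance between tube2 and cavity5 below 0.006 m) and (distance between tube3 and cavity0 below 0.006 m or distance between tube3 and cavity1 below 0.006 m or distance between tube3 and cavity2 below 0.006 m or distance between tube3 and cavity3 below 0.006 m or distance between tube3 and cavity4 below 0.006 m or distance between tube3 and cavity5 below 0.006 m) and (((horizontal distance between tube0 and tube1 above 0.112 m or horizontal distance between tube0 and tube2 above 0.112 m or horizontal distance between tube0 and tube3 above 0.112 m) and (horizontal distance between tube1 and tube0 above 0.112 m or horizontal distance between tube1 and tube2 above 0.112 m or horizontal distance between tube1 and tube3 above 0.112 m) and (horizontal distance between tube2 and tube0 above 0.112 m or horizontal distance between tube2 and tube1 above 0.112 m or horizontal distance between tube2 and tube3 above 0.112 m) and (horizontal distance between tube3 and tube0 above 0.112 m or horizontal distance between tube3 and tube1 above 0.112 m or horizontal distance between tube3 and tube2 above 0.112 m)) or (distance between any of tube0, tube1, tube2, tube3 and cavity0 below 0.006 m and distance between any of tube0, tube1, tube2, tube3 and cavity2 below 0.006 m and distance between any of tube0, tube1, tube2, tube3 and cavity4 below 0.006 m and horizontal distance between tube0 and tube1 below 0.112 m and horizontal distance between each of tube0, tube1 and tube2 below 0.112 m and horizontal distance between each of tube0, tube1, tube2 and tube3 below 0.112 m) or (distance between any of tube0, tube1, tube2, tube3 and cavity1 below 0.006 m and distance between any of tube0, tube1, tube2, tube3 and cavity3 below 0.006 m and distance between any of tube0, tube1, tube2, tube3 and cavity5 below 0.006 m and horizontal distance between tube0 and tube1 below 0.112 m and horizontal distance between each of tube0, tube1 and tube2 below 0.112 m and horizontal distance between each of tube0, tube1, tube2 and tube3 below 0.112 m))), for 0.2 s.
2. the lid is seated on the rotor (horizontal distance between lid and rotor below 0.005 m and z of lid in the frame of rotor between 0.084 and 0.0895 m and angle between lid's own z axis and vertical below 0.03 rad), for 0.2 s.
3. the lid screw is turned down, its flange home on the lid (z of screw in the frame of lid between 0.064 and 0.069 m and horizontal distance between screw and rotor below 0.005 m and angle between screw's own z axis and vertical below 0.03 rad), for 0.2 s.
At the end, for the whole second after the job is handed in: each tube within 6 mm of a cavity's floor centre, in a balanced pattern (two facing, three in every other place, four as two facing pairs); lid level on the shoulder (2.5 mm in height, 5 mm of centre); screw upright (0.03 rad), flange within 2 mm of the collar; all released and at rest (all of step 1 and all of step 2 and all of step 3 and linear speed of each of tube0, tube1, tube2, tube3, lid, screw below 0.02 m/s); the robot touches nothing.
It fails at once if a tube is pressed hard into the rotor (more than 30 N) (contact force between any of tube0, tube1, tube2, tube3 and rotor above 30 N).
It fails at once if a tube is dropped into the rotor (falls faster than 0.45 m/s with its bottom below the deck) ((linear speed of tube0 above 0.45 m/s and z of tube0 in the frame of rotor below 0.093 m and horizontal distance between tube0 and rotor below 0.08 m) or (linear speed of tube1 above 0.45 m/s and z of tube1 in the frame of rotor below 0.093 m and horizontal distance between tube1 and rotor below 0.08 m) or (linear speed of tube2 above 0.45 m/s and z of tube2 in the frame of rotor below 0.093 m and horizontal distance between tube2 and rotor below 0.08 m) or (linear speed of tube3 above 0.45 m/s and z of tube3 in the frame of rotor below 0.093 m and horizontal distance between tube3 and rotor below 0.08 m)).
It fails at once if the screw is forced into the well (more than 60 N against the rotor) while its flange is still over 3 mm above the seated lid (contact force between screw and rotor above 60 N and z of screw in the frame of lid above 0.07 m).
It fails at once if a bystander (slide box, objective canister or jar) is pushed more than 30 mm (distance of any of slide_box, objective_can, bottle from where it was at the start of the episode above 0.03 m).
Of tube0, tube1, tube2, tube3 only 2 to 4 are there at a start; the rules pass over those that are not, and their reading is None.
At some moment in a run one of lid may be knocked a few centimetres aside while the robot is not near it.
It also fails if it takes over 210 s, if anything falls off the work surface, if the arm or the gripper's body presses on something with over 40 N, if the wrist force passes 120 N, or if a joint passes its speed limit or range.

### The arm

A 6-joint arm with a two-finger parallel gripper is mounted at the origin on the work surface. World frame = base frame: x ahead of the robot, y to its left, z up, the work surface at z = 0. Lengths are in mm, angles in rad, forces in N, time in s.
With the tool pointing down it reaches from about 350 to 975 mm from the base axis. Payload 4.9 kg.
Tool frame: the origin (TCP) lies at the very end of the fingers, on their centre line; the grasp point (between the pads) lies robot.grip_depth behind it (robot.grip_depth is the distance from the TCP to the grasp point, in mm); z points along the fingers, y is the direction in which the jaws open and shut (so a half turn about z gives the same grasp; the last joint's range is limited). The gripper opens to 85 mm and grips with 20 to 120 N. Pads are 22 mm wide; open, the fingers measure 114 mm over their backs; the gripper's body (76 mm by 85 mm) begins 54 mm behind the grasp point. The pads swing forward as they close: fully open they stand 13 mm farther back than shut.
Start: joints at [-1.458, 0.053, 1.613, -0, 1.476, -0.119], TCP at [143.577, -608.266, 231.304] pointing down, gripper open.
Joint ranges: [-3.01, 3.01], [-1.01, 2.22], [0.06, 2.58], [-1.02, 4.17], [0.09, 2.62], [-3.14, 3.14]. Speed limits (rad/s): [2.57, 2.57, 3.14, 3.14, 3.14, 3.14].

### API

Orientations are given as a 3x3 rotation matrix whose columns are the frame's x, y, z axes.
In Python, from cell import status, imaging, order, robot gives the robot as it stands.
- The arm moves only by the tool apply_moves, never from a script. Its argument "commands" is a list of rows, each a list of 7 numbers: the shift along the tool's x, y, z in mm, then the turn, a rotation vector about the tool's x, y, z in rad, then the gripper's target within -1 to 1 (shut at 1, half-way at 0, fully open at -1). A call has exactly 5 rows; each row shifts and turns the pose as measured when the row begins, along the tool's axes as they then stand; what a row does not reach is not made up. A row lasts 1/8 s, in which the tool goes at most 62.5 mm and 10.7 degrees, less where a joint would pass 70% of its speed; a pose out of reach is approached as far as the arm can. A call is refused whole if a number of a shift passes 62.5 or a number of a turn 0.188, either way. A call with a gripper value outside its range is refused whole. The fingers move at their own pace and stop on an object; "force" is the grip in N (left out, the last holds). Time passes only in rows, so rows that do not move let the fingers close, or fill a call up. It gives the time, the measured TCP pose, the force and the opening at its end, in the units of the state.
- status.get_obs(): the state, without advancing time (a new reading comes with each control period).
- imaging.capture(name): name is "side" or "top" or "wrist"; returns the picture (400x640x3 uint8, red, green, blue); there is no depth.
- imaging.get_calibration(name): a dict with "camera_matrix" (3x3 intrinsics, pixels), "world_from_camera" (4x4, takes a point from camera to world coordinates). Camera axes: x right, y down, z forward; pixel columns grow to the right and rows downward; lengths in mm; the calibration is good to about 2 mm. A picture is of the moment at which its call begins: read the wrist's pose just before it. get_calibration takes no time and is no camera call; for the wrist camera it gives the pose at the moment of the call.
- order.close_job(): hands the job in, once; it reports no verdict.
The state is a dict: "time": time; "qpos": joint angles; "qd": joint speeds; "effort": joint torques, N m; "tcp_pos": TCP position; "tcp_rot": TCP orientation; "ft_force": force on the tool from outside, world axes, zero at the start; "torque": the same for the moment, N m; "finger_gap": opening from 0.0 (shut) to 1.0 (fully open).
Only numpy, scipy, OpenCV 4.12 (cv2) and the standard library are available. Lean on these libraries where they do the work, as an engineer would, in place of code of your own. Each camera call takes 0.05 s, during which the arm holds its last target.

## Working session

There is one attempt and no reset: what is moved stays moved. The work goes in short steps, Python scripts to look and compute and a tool call to move; the robot and the scene stay as the last step left them, time stands still between calls to the robot, and variables do not carry over. Pictures are saved under pics/ and viewed, and the job is handed in when it is done.

Besides the shell and the picture viewer there is one more tool, called after "Call:" as a command line: name --pt "numbers of a row" for each row, then --argument value for the rest. apply_moves: Moves the arm, as the interface text tells. Its arguments: {"type":"object","properties":{"commands":{"type":"array"},"force":{"type":"number"}},"required":["commands"]}

```bash
ls; mkdir -p pics
cat > h.py <<'E'
from cell import status, imaging, order, robot
import numpy as np, cv2
def snap(n,f,crop=None,s=1):
    im=imaging.capture(n)[:,:,::-1].copy()
    cv2.imwrite('pics/raw_'+f,im)
    if crop: im=im[crop[1]:crop[3],crop[0]:crop[2]]
    if s!=1: im=cv2.resize(im,None,fx=s,fy=s,interpolation=cv2.INTER_CUBIC)
    cv2.imwrite('pics/'+f,im)
def pix2w(cal,u,v,z):
    K=np.array(cal['camera_matrix']);T=np.array(cal['world_from_camera'])
    d=T[:3,:3]@np.linalg.solve(K,[u,v,1.]);o=T[:3,3]
    return o+d*(z-o[2])/d[2]
def w2pix(cal,p):
    K=np.array(cal['camera_matrix']);T=np.array(cal['world_from_camera'])
    c=T[:3,:3].T@(np.array(p)-T[:3,3]);q=K@c;return q[:2]/q[2]
E
python3 - <<'E'
from h import *
for n in ['top','side','wrist']:
    snap(n,n+'0.png'); c=imaging.get_calibration(n); print(n,np.round(c['camera_matrix'],1),np.round(c['world_from_camera'],3))
s=status.get_obs(); print({k:np.round(v,3) for k,v in s.items()}); print(robot.grip_depth, dir(robot))
E
```

```text
pics
top [[503.9   0.  323.3]
 [  0.  503.9 204.3]
 [  0.    0.    1. ]] [[-1.500000e-02 -9.830000e-01  1.850000e-01  3.291370e+02]
 [-1.000000e+00  1.300000e-02 -1.100000e-02  8.363000e+00]
 [ 9.000000e-03 -1.850000e-01 -9.830000e-01  1.546861e+03]
 [ 0.000000e+00  0.000000e+00  0.000000e+00  1.000000e+00]]
side [[396.1   0.  313. ]
 [  0.  396.1 197.6]
 [  0.    0.    1. ]] [[-9.99000e-01 -2.90000e-02  4.20000e-02  5.48811e+02]
 [-5.10000e-02  4.83000e-01 -8.74000e-01  9.09696e+02]
 [ 5.00000e-03 -8.75000e-01 -4.84000e-01  6.26898e+02]
 [ 0.00000e+00  0.00000e+00  0.00000e+00  1.00000e+00]]
wrist [[300.    0.  319.1]
 [  0.  300.  200.5]
 [  0.    0.    1. ]] [[ 2.30000e-01 -9.28000e-01 -2.93000e-01  2.18375e+02]
 [-9.73000e-01 -2.19000e-01 -6.90000e-02 -5.91093e+02]
 [-1.00000e-03  3.01000e-01 -9.54000e-01  3.73934e+02]
 [ 0.00000e+00  0.00000e+00  0.00000e+00  1.00000e+00]]
{'time': np.float64(0.15), 'qpos': array([-1.458,  0.053,  1.614, -0.   ,  1.476, -0.119]), 'qd': array([-0.001, -0.002, -0.004, -0.   ,  0.001, -0.002]), 'effort': array([-0.0000e+00, -3.9425e+01, -3.7072e+01, -0.0000e+00,  5.0000e-03,
        0.0000e+00]), 'tcp_pos': array([ 143.52 , -607.785,  230.333]), 'tcp_rot': array([[ 0.973,  0.23 , -0.   ],
       [ 0.23 , -0.973,  0.002],
       [ 0.   , -0.002, -1.   ]]), 'ft_force': array([-0.083,  0.279, -0.103]), 'torque': array([0.023, 0.034, 0.035]), 'finger_gap': np.float64(0.997)}
18.700000000000003 ['Unreachable', '__class__', '__delattr__', '__dict__', '__dir__', '__doc__', '__eq__', '__format__', '__ge__', '__getattribute__', '__getstate__', '__gt__', '__hash__', '__init__', '__init_subclass__', '__le__', '__lt__', '__module__', '__ne__', '__new__', '__reduce__', '__reduce_ex__', '__repr__', '__setattr__', '__sizeof__', '__str__', '__subclasshook__', '__weakref__', 'grip_depth']
```

View pics/top0.png

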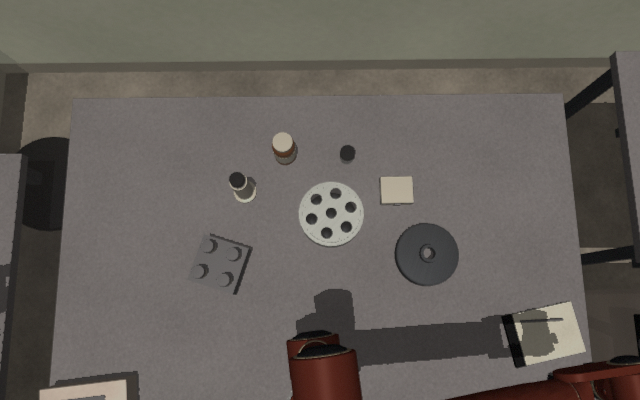

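View pics/side0.png

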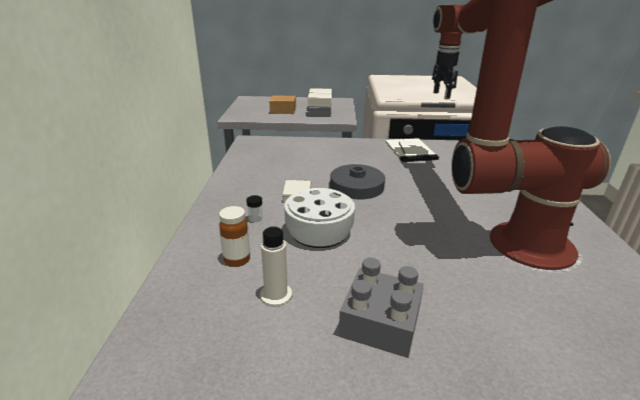

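View pics/wrist0.png

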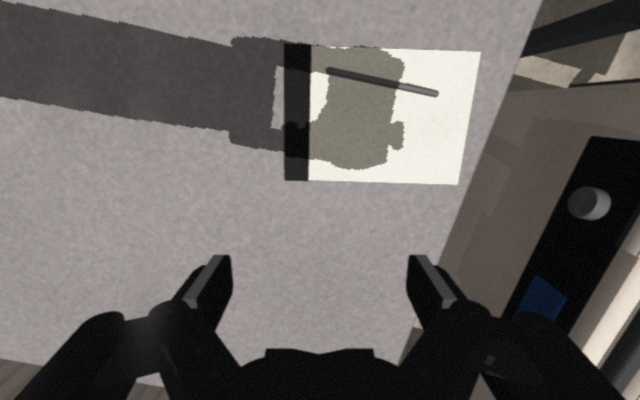

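The top view shows four tubes in the rack near (222,264), the rotor at (331,213), the lid at (427,254) and the post with the screw at (241,185). The canister, jar and box are behind them. I'll enlarge this next.

Run:
```python
import cv2
im=cv2.imread('pics/raw_top0.png')
cv2.imwrite('pics/t_a.png',cv2.resize(im[160:310,185:305],None,fx=5,fy=4,interpolation=cv2.INTER_CUBIC)[:600])
cv2.imwrite('pics/t_b.png',cv2.resize(im[170:300,290:470],None,fx=4.4444,fy=4.4444,interpolation=cv2.INTER_CUBIC))
im=cv2.imread('pics/raw_side0.png')
cv2.imwrite('pics/s_a.png',cv2.resize(im[180:350,220:440],None,fx=3.5,fy=3.5,interpolation=cv2.INTER_CUBIC))
```

```text
(no output)
```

View pics/t_a.png

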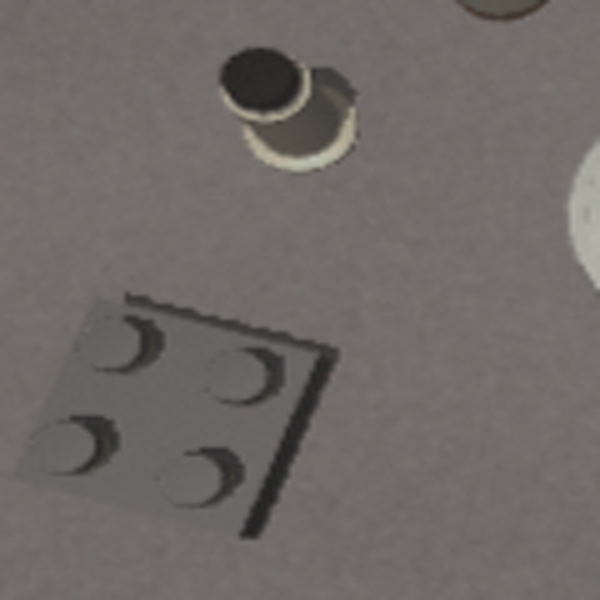

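View pics/t_b.png

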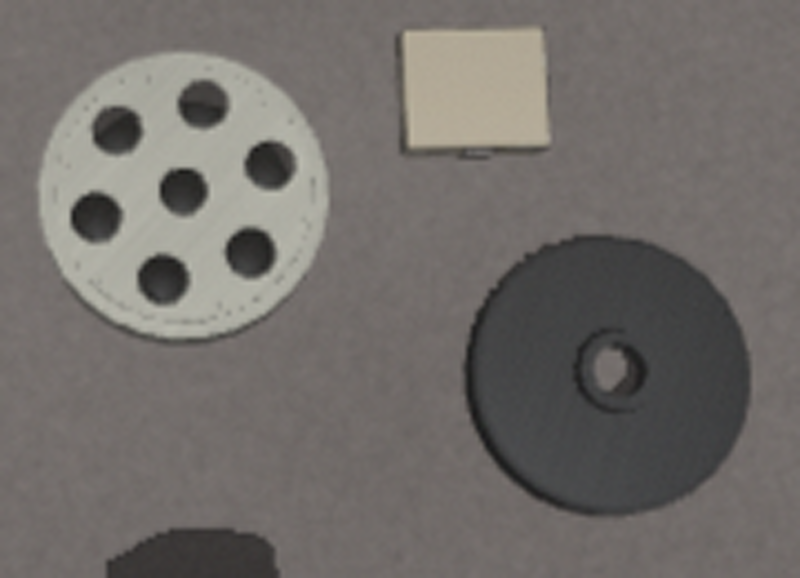

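Run:
```python
from h import *
c=imaging.get_calibration('top')
def ta(x,y,z): return pix2w(c,185+(x+.5)/5-.5,160+(y+.5)/4-.5,z)
def tb(x,y,z): return pix2w(c,290+(x+.5)/4.4444-.5,170+(y+.5)/4.4444-.5,z)
for p in [(109,345),(237,378),(67,445),(193,478)]: print('tube',np.round(ta(*p,117),1))   # cap top 107-? bottom at z=10 -> 117
print('screw',np.round(ta(263,79,174),1))
cv=[(203,104),(271,165),(251,252),(163,279),(96,216),(117,130)]
w=[tb(*p,95) for p in cv]; m=np.mean(w,0)
print('well',np.round(tb(183,191,95),1),'mean',np.round(m,1))
for p in w: d=p-m; print(np.round(p,1),np.hypot(d[0],d[1]).round(1),np.degrees(np.arctan2(d[1],d[0])).round(1))
print('collar',np.round(tb(612,371,67),1), 'lidtop',np.round(tb(609,376,45),1))
```

```text
tube [483.  325.2 117. ]
tube [458.5 252.2 117. ]
tube [412.9 346.8 117. ]
tube [388.8 275.6 117. ]
screw [661.9 231.8 174. ]
well [577.7 -30.1  95. ] mean [578.  -30.5  95. ]
[636.  -44.5  95. ] 59.7 -13.5
[594.3 -88.5  95. ] 60.3 -74.2
[536.6 -73.9  95. ] 60.0 -133.6
[519.6 -16.   95. ] 60.1 166.1
[561.9  27.2  95. ] 59.9 105.6
[619.2  12.7  95. ] 59.8 46.3
collar [ 457.8 -312.6   67. ] lidtop [ 456.4 -315.2   45. ]
```

View pics/s_a.png

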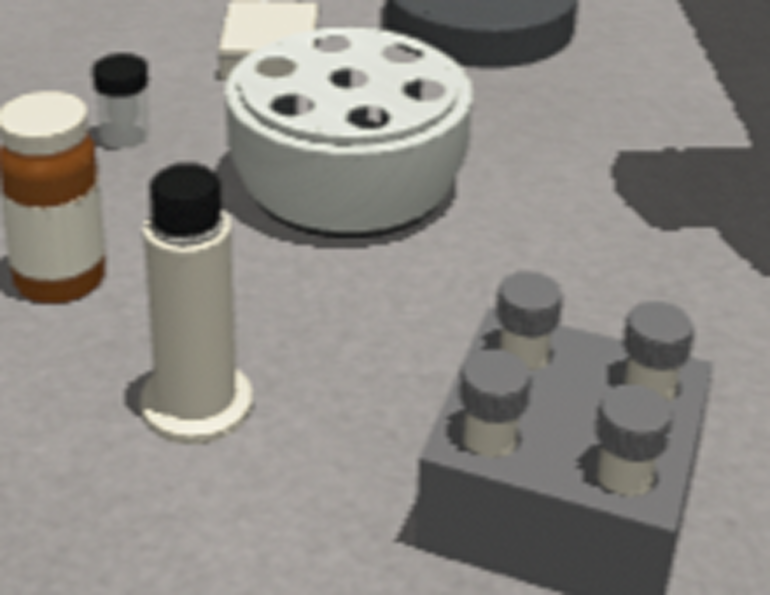

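```bash
cat > plan.py <<'E'
import sys
from h import *
from scipy.spatial.transform import Rotation as R
def plan(x,y,z,psi=None,n=None):
    s=status.get_obs(); p=np.array(s['tcp_pos']); M=np.array(s['tcp_rot'])
    if psi is None: psi=np.degrees(np.arctan2(M[1,1],M[0,1]))
    a=np.radians(psi); yy=np.array([np.cos(a),np.sin(a),0]); zz=np.array([0,0,-1.]); T=np.c_[np.cross(yy,zz),yy,zz]
    d=np.array([x,y,z])-p; rv=R.from_matrix(M.T@T).as_rotvec()
    L=np.linalg.norm(d); k=n or max(1,int(np.ceil(max(L/62.,np.linalg.norm(rv)/.18))))
    print('t',round(float(s['time']),2),'tcp',p.round(1),'psi',np.degrees(np.arctan2(M[1,1],M[0,1])).round(1),'q6',s['qpos'][5].round(2),'gap',round(float(s['finger_gap']),3),'F',np.round(s['ft_force'],1))
    for i in range(k):
        Mi=M@R.from_rotvec(rv*i/k).as_matrix(); print(i,(Mi.T@(d/k)).round(1),(rv/k).round(3))
if __name__=='__main__':
    a=[float(v) if v!='-' else None for v in sys.argv[1:]]
    plan(*a)
E
python3 plan.py 480 -250 330; python3 -c "
from plan import *
"
```

```text
t 0.15 tcp [ 143.5 -607.8  230.3] psi -76.7 q6 -0.12 gap 0.997 F [-0.1  0.3 -0.1]
0 [ 45.5 -30.1 -11. ] [-0. -0. -0.]
1 [ 45.5 -30.1 -11. ] [-0. -0. -0.]
2 [ 45.5 -30.1 -11. ] [-0. -0. -0.]
3 [ 45.5 -30.1 -11. ] [-0. -0. -0.]
4 [ 45.5 -30.1 -11. ] [-0. -0. -0.]
5 [ 45.5 -30.1 -11. ] [-0. -0. -0.]
6 [ 45.5 -30.1 -11.1] [-0. -0. -0.]
7 [ 45.5 -30.1 -11.1] [-0. -0. -0.]
8 [ 45.5 -30.1 -11.1] [-0. -0. -0.]
```

Call:
apply_moves --pt "45 -30 -11 0 0 0 -0.3" --pt "45 -30 -11 0 0 0 -0.3" --pt "45 -30 -11 0 0 0 -0.3" --pt "45 -30 -11 0 0 0 -0.3" --pt "45 -30 -11 0 0 0 -0.3" --force 40

```text
time: 0.78
tcp_pos: [330.4, -405.9, 283.5]
tcp_rot: [[0.975, 0.222, -0.001], [0.223, -0.975, 0.008], [0.0, -0.008, -1.0]]
ft_force: [-0.1, -0.1, 0.0]
finger_gap: 0.644
```

Call:
apply_moves --pt "30 -50 -11 0 0 0 -0.3" --pt "30 -50 -11 0 0 0 -0.3" --pt "30 -50 -11 0 0 0 -0.3" --pt "30 -50 -11 0 0 0 -0.3" --pt "30 -50 -11 0 0 0 -0.3"

```text
time: 1.4
tcp_pos: [423.0, -120.0, 340.9]
tcp_rot: [[0.975, 0.221, -0.001], [0.221, -0.975, 0.009], [0.001, -0.009, -1.0]]
ft_force: [-0.1, 0.1, -0.1]
finger_gap: 0.649
```

```bash
python3 plan.py 540 -30 330
```

```text
t 1.4 tcp [ 423.  -120.   340.9] psi -77.2 q6 0.9 gap 0.649 F [-0.1  0.1 -0.1]
0 [ 44.7 -20.6   3.9] [-0.003 -0.    -0.   ]
1 [ 44.7 -20.6   3.8] [-0.003 -0.    -0.   ]
2 [ 44.7 -20.6   3.7] [-0.003 -0.    -0.   ]
```

Call:
apply_moves --pt "45 -20 4 0 0 0 -0.3" --pt "45 -20 4 0 0 0 -0.3" --pt "38 -20 4 0 0 0 -0.3" --pt "0 0 0 0 0 0 -0.3" --pt "0 0 0 0 0 0 -0.3"

```text
time: 2.02
tcp_pos: [537.5, -25.7, 330.3]
tcp_rot: [[0.974, 0.228, 0.001], [0.228, -0.974, 0.007], [0.003, -0.007, -1.0]]
ft_force: [0.2, -0.2, 0.3]
finger_gap: 0.651
```

```bash
python3 plan.py 436 250 330 -74
python3 - <<'E'
from h import *
s=status.get_obs();c=imaging.get_calibration('wrist')
np.savez('w1.npz',K=c['camera_matrix'],T=c['world_from_camera'])
snap('wrist','w1.png'); print(np.round(c['world_from_camera'],3))
E
```

```text
t 2.02 tcp [537.5 -25.7 330.3] psi -76.8 q6 1.15 gap 0.651 F [ 0.2 -0.2  0.3]
0 [ -7.2 -58.3   0.4] [-0.001 -0.001 -0.01 ]
1 [ -6.6 -58.4   0.4] [-0.001 -0.001 -0.01 ]
2 [ -6.  -58.5   0.3] [-0.001 -0.001 -0.01 ]
3 [ -5.5 -58.5   0.2] [-0.001 -0.001 -0.01 ]
4 [ -4.9 -58.6   0.1] [-0.001 -0.001 -0.01 ]
[[ 2.28000e-01 -9.29000e-01 -2.92000e-01  6.12157e+02]
 [-9.74000e-01 -2.19000e-01 -6.30000e-02 -9.94100e+00]
 [-6.00000e-03  2.99000e-01 -9.54000e-01  4.74147e+02]
 [ 0.00000e+00  0.00000e+00  0.00000e+00  1.00000e+00]]
```

View pics/w1.png

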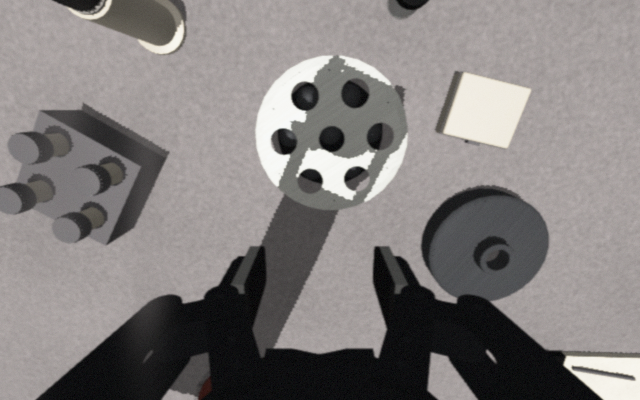

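Run:
```python
import cv2
im=cv2.imread('pics/raw_w1.png')
cv2.imwrite('pics/w1a.png',cv2.resize(im[60:215,250:415],None,fx=4,fy=4,interpolation=cv2.INTER_CUBIC)[:600])
```

```text
(no output)
```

View pics/w1a.png

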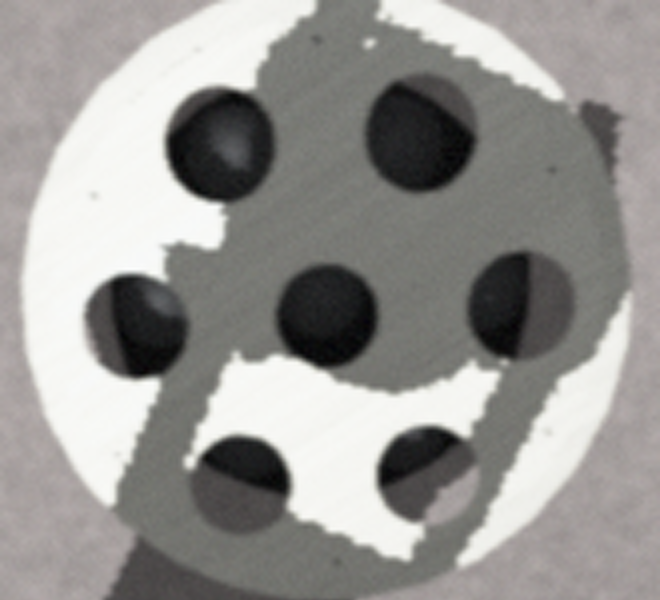

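Call:
apply_moves --pt "-7 -58 0 0 0 -0.01 -0.3" --pt "-7 -58 0 0 0 -0.01 -0.3" --pt "-6 -58 0 0 0 -0.01 -0.3" --pt "-6 -58 0 0 0 -0.01 -0.3" --pt "-5 -58 0 0 0 -0.01 -0.3"

```text
time: 2.7
tcp_pos: [434.2, 246.6, 333.2]
tcp_rot: [[0.966, 0.26, 0.006], [0.26, -0.966, 0.007], [0.008, -0.006, -1.0]]
ft_force: [1.0, -0.2, -0.5]
finger_gap: 0.652
```

```bash
python3 plan.py 420 300 280 -74 3
```

```text
t 2.7 tcp [434.2 246.6 333.2] psi -74.9 q6 1.67 gap 0.652 F [ 1.  -0.2 -0.5]Traceback (most recent call last):
  File "plan.py", line 15, in <module>
    plan(*a)
    ~~~~^^^^
  File "plan.py", line 11, in plan
    for i in range(k):
             ~~~~~^^^
TypeError: 'float' object cannot be interpreted as an integer
```

```bash
sed -i 's/k=n or/k=int(n) if n else/' plan.py
python3 - <<'E'
from h import *
d=np.load('w1.npz'); c={'camera_matrix':d['K'],'world_from_camera':d['T']}
f=lambda x,y,z: pix2w(c,250+(x+.5)/4-.5,60+(y+.5)/4-.5,z)
print('well',f(327,315,95).round(1))
w=np.array([f(*p,95) for p in [(220,144),(420,133),(522,305),(428,475),(240,484),(136,326)]]); m=w.mean(0); print(m.round(1))
for p in w: q=p-m; print(p.round(1),np.hypot(*q[:2]).round(1),np.degrees(np.arctan2(q[1],q[0])).round(1))
s=status.get_obs();c=imaging.get_calibration('wrist')
np.savez('w2.npz',K=c['camera_matrix'],T=c['world_from_camera'])
snap('wrist','w2.png')
E
```

```text
well [578.5 -31.4  95. ]
[578.3 -31.6  95. ]
[619.9  11.8  95. ] 60.2 46.1
[636.5 -45.5  95. ] 59.9 -13.4
[595.3 -89.4  95. ] 60.3 -73.6
[536.5 -75.4  95. ] 60.5 -133.6
[519.7 -16.9  95. ] 60.4 165.9
[561.6  25.8  95. ] 59.8 106.2
```

View pics/w2.png

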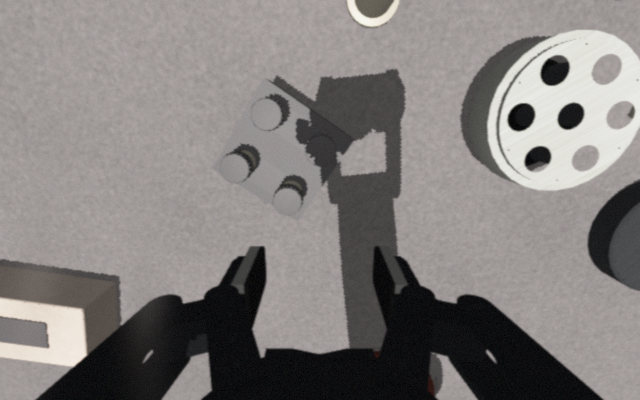

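Run:
```python
import cv2
im=cv2.imread('pics/raw_w2.png')
cv2.imwrite('pics/w2a.png',cv2.resize(cv2.convertScaleAbs(im[75:225,205:365],alpha=1.6),None,fx=4,fy=4,interpolation=cv2.INTER_CUBIC))
```

```text
(no output)
```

View pics/w2a.png

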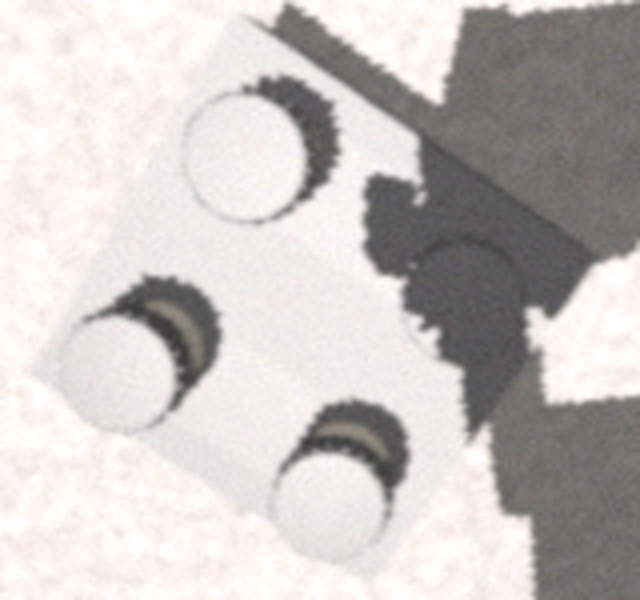

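```bash
python3 - <<'E'
from h import *
d=np.load('w2.npz'); c={'camera_matrix':d['K'],'world_from_camera':d['T']}
f=lambda x,y,z: pix2w(c,205+(x+.5)/4-.5,75+(y+.5)/4-.5,z)
w=np.array([f(*p,117) for p in [(245,157),(467,299),(118,374),(330,505)]]);print(w.round(1),w.mean(0).round(1))
# fit square grid
g=np.array([[1,1],[1,-1],[-1,1],[-1,-1]])*38.
def fit(w):
    m=w.mean(0);q=w-m;H=g.T@q;th=np.arctan2(H[0,1]-H[1,0],H[0,0]+H[1,1]);Rr=np.array([[np.cos(th),-np.sin(th)],[np.sin(th),np.cos(th)]])
    P=g@Rr.T+m;print(np.degrees(th).round(2),P.round(1),(w-P).round(1))
fit(w[:,:2]); fit(np.array([[483,325.2],[458.5,252.2],[412.9,346.8],[388.8,275.6]]))
E
python3 plan.py 459 251 170 -74
```

```text
[[485.1 324.2 117. ]
 [462.4 251.6 117. ]
 [412.8 348.2 117. ]
 [389.1 276.3 117. ]] [437.3 300.1 117. ]
-18.15 [[485.3 324.3]
 [461.6 252.1]
 [413.1 348. ]
 [389.4 275.8]] [[-0.2 -0.2]
 [ 0.8 -0.5]
 [-0.3  0.2]
 [-0.3  0.5]]
-18.24 [[483.8 324.1]
 [460.  252. ]
 [411.6 347.9]
 [387.8 275.8]] [[-0.8  1.1]
 [-1.5  0.2]
 [ 1.3 -1.1]
 [ 1.  -0.2]]
t 2.75 tcp [431.4 252.2 333.4] psi -74.5 q6 1.68 gap 0.647 F [-3.6  2.5 -0.5]
0 [ 8.4  3.4 54.5] [-0.004 -0.002 -0.003]
1 [ 8.5  3.3 54.5] [-0.004 -0.002 -0.003]
2 [ 8.6  3.1 54.5] [-0.004 -0.002 -0.003]
```

```bash
python3 plan.py 461.3 252 150 -73.7 4
```

```text
t 2.75 tcp [431.4 252.2 333.4] psi -74.5 q6 1.68 gap 0.647 F [-3.6  2.5 -0.5]
0 [ 6.9  2.5 45.9] [-0.003 -0.002 -0.003]
1 [ 6.9  2.4 45.9] [-0.003 -0.002 -0.003]
2 [ 7.   2.3 45.9] [-0.003 -0.002 -0.003]
3 [ 7.1  2.2 45.8] [-0.003 -0.002 -0.003]
```

Call:
apply_moves --pt "7 2.4 46 -0.003 -0.002 -0.003 -0.3" --pt "7 2.4 46 -0.003 -0.002 -0.003 -0.3" --pt "7 2.4 46 -0.003 -0.002 -0.003 -0.3" --pt "7 2.4 42 -0.003 -0.002 -0.003 -0.3" --pt "0 0 0 0 0 0 -0.3"

```text
time: 3.38
tcp_pos: [462.9, 249.3, 153.2]
tcp_rot: [[0.961, 0.278, 0.007], [0.278, -0.961, 0.001], [0.007, 0.002, -1.0]]
ft_force: [0.0, -0.9, 0.5]
finger_gap: 0.651
```

```bash
python3 plan.py 461.3 252 94 -73.7 2
```

```text
t 3.38 tcp [462.9 249.3 153.2] psi -73.9 q6 1.64 gap 0.651 F [ 0.  -0.9  0.5]
0 [-0.6 -1.6 29.6] [ 0.001 -0.004 -0.002]
1 [-0.5 -1.6 29.6] [ 0.001 -0.004 -0.002]
```

Call:
apply_moves --pt "-0.6 -1.6 20 0 -0.004 -0.002 -0.3" --pt "-0.6 -1.2 20 0 -0.003 0 -0.3" --pt "0 0 15 0 0 0 -0.3" --pt "0 0 2 0 0 0 -0.3" --pt "0 0 0 0 0 0 -0.3"

```text
time: 4.0
tcp_pos: [464.2, 252.0, 98.4]
tcp_rot: [[0.96, 0.278, 0.009], [0.278, -0.96, 0.002], [0.009, 0.001, -1.0]]
ft_force: [0.1, -0.1, -0.9]
finger_gap: 0.649
```

```bash
python3 plan.py 461.3 252 94 -73.7 2; python3 -c "
from h import *
snap('wrist','w3.png')"
```

```text
t 4.0 tcp [464.2 252.   98.4] psi -73.8 q6 1.65 gap 0.649 F [ 0.1 -0.1 -0.9]
0 [-1.4 -0.4  2.2] [ 0.    -0.004 -0.001]
1 [-1.4 -0.4  2.2] [ 0.    -0.004 -0.001]
```

View pics/w3.png

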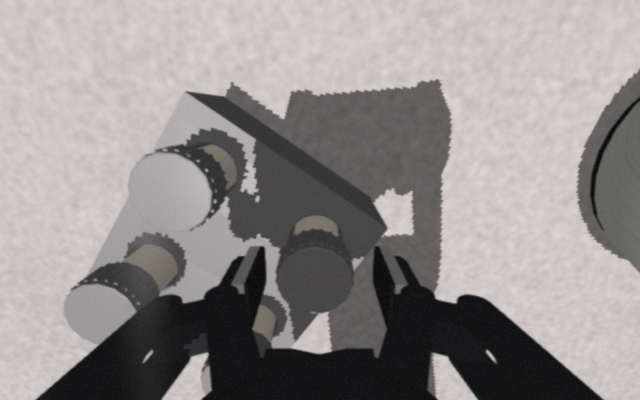

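Call:
apply_moves --pt "-1.5 -0.4 2.5 0 -0.005 -0.001 -0.3" --pt "-1.2 -0.2 2 0 -0.003 0 -0.3" --pt "0 0 0 0 0 0 0.6" --pt "0 0 0 0 0 0 0.6" --pt "0 0 0 0 0 0 0.6"

```text
time: 4.68
tcp_pos: [462.3, 252.3, 95.4]
tcp_rot: [[0.96, 0.28, 0.003], [0.28, -0.96, 0.0], [0.003, 0.001, -1.0]]
ft_force: [-0.7, -0.0, 0.5]
finger_gap: 0.416
```

```bash
python3 plan.py 461.3 252 240 -73.7 3
```

```text
t 4.67 tcp [462.3 252.3  95.4] psi -73.8 q6 1.65 gap 0.416 F [-0.7 -0.   0.5]
0 [ -0.2   0.  -48.2] [ 0.    -0.001 -0.   ]
1 [ -0.2   0.  -48.2] [ 0.    -0.001 -0.   ]
2 [ -0.3   0.  -48.2] [ 0.    -0.001 -0.   ]
```

Call:
apply_moves --pt "0 0 -30 0 -0.001 0 0.6" --pt "0 0 -50 0 -0.001 0 0.6" --pt "0 0 -50 0 0 0 0.6" --pt "0 0 0 0 0 0 0.6" --pt "0 0 0 0 0 0 0.6"

```text
time: 5.3
tcp_pos: [460.6, 252.0, 225.9]
tcp_rot: [[0.96, 0.279, -0.003], [0.279, -0.96, -0.001], [-0.003, -0.0, -1.0]]
ft_force: [-0.2, 0.1, -1.3]
finger_gap: 0.419
```

```bash
python3 -c "
import numpy as np
for a in [-73.7,106.3,-13.7,166.3,46.3,-133.7]:
    r=np.radians(a); print(a,np.round([578.2+60*np.cos(r),-31.2+60*np.sin(r)],1))"; python3 plan.py 561.4 26.4 225 -73.7 5;python3 -c "
from h import *
snap('wrist','w4.png')"
```

```text
-73.7 [595.  -88.8]
106.3 [561.4  26.4]
-13.7 [636.5 -45.4]
166.3 [519.9 -17. ]
46.3 [619.7  12.2]
-133.7 [536.7 -74.6]
t 5.3 tcp [460.6 252.  225.9] psi -73.8 q6 1.65 gap 0.419 F [-0.2  0.1 -1.3]
0 [ 6.7 49.   0.2] [-0.     0.001 -0.   ]
1 [ 6.7 49.   0.2] [-0.     0.001 -0.   ]
2 [ 6.7 49.   0.2] [-0.     0.001 -0.   ]
3 [ 6.7 49.   0.2] [-0.     0.001 -0.   ]
4 [ 6.7 49.   0.2] [-0.     0.001 -0.   ]
```

View pics/w4.png

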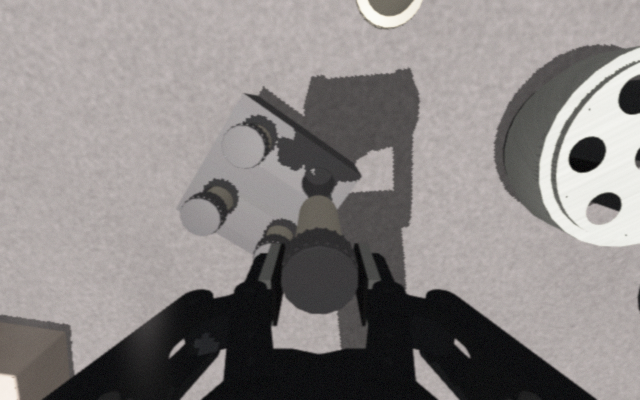

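```bash
python3 -c "
from h import *
c=imaging.get_calibration('wrist');s=status.get_obs();p=np.array(s['tcp_pos']);M=np.array(s['tcp_rot'])
for uv in [(319.5,281)]:
    w=pix2w(c,*uv,p[2]+21.6); print(w, M.T@(w-p))
"
```

```text
[460.00472331 250.78871807 247.78390833] [ -1.27008155   0.99010391 -21.59739494]
```

Call:
apply_moves --pt "7 49 0 0 0.001 0 0.6" --pt "7 49 0 0 0.001 0 0.6" --pt "7 49 0 0 0.001 0 0.6" --pt "7 49 0 0 0 0 0.6" --pt "5 43 0 0 0 0 0.6"

```text
time: 5.98
tcp_pos: [557.2, 28.3, 215.0]
tcp_rot: [[0.958, 0.286, -0.014], [0.286, -0.958, 0.0], [-0.014, -0.004, -1.0]]
ft_force: [-0.2, -0.2, -1.1]
finger_gap: 0.417
```

```bash
python3 plan.py 561.4 26.4 195 -73.7 3
```

```text
t 5.97 tcp [557.2  28.3 215. ] psi -73.4 q6 1.2 gap 0.417 F [-0.2 -0.2 -1.1]
0 [1.3 1.  6.6] [-0.001  0.005  0.002]
1 [1.2 1.  6.7] [-0.001  0.005  0.002]
2 [1.2 1.  6.7] [-0.001  0.005  0.002]
```

Call:
apply_moves --pt "2 1.2 6 0 0.006 0 0.6" --pt "1.5 1 6 0 0.006 0 0.6" --pt "0.5 0.5 6 0 0.003 0 0.6" --pt "0 0 0 0 0 0 0.6" --pt "0 0 0 0 0 0 0.6"

```text
time: 6.6
tcp_pos: [559.0, 27.3, 190.1]
tcp_rot: [[0.958, 0.285, -0.009], [0.285, -0.958, 0.006], [-0.007, -0.009, -1.0]]
ft_force: [-0.5, -0.4, -1.9]
finger_gap: 0.414
```

```bash
python3 plan.py 561.4 26.4 175 -73.7 3; python3 -c "
from h import *
snap('wrist','w5.png'); snap('side','s5.png',(240,150,400,280),4)"
```

```text
t 6.6 tcp [559.   27.3 190.1] psi -73.4 q6 1.19 gap 0.414 F [-0.5 -0.4 -1.9]
0 [0.7 0.6 5. ] [-0.003  0.002  0.002]
1 [0.7 0.5 5. ] [-0.003  0.002  0.002]
2 [0.7 0.5 5. ] [-0.003  0.002  0.002]
```

View pics/w5.png

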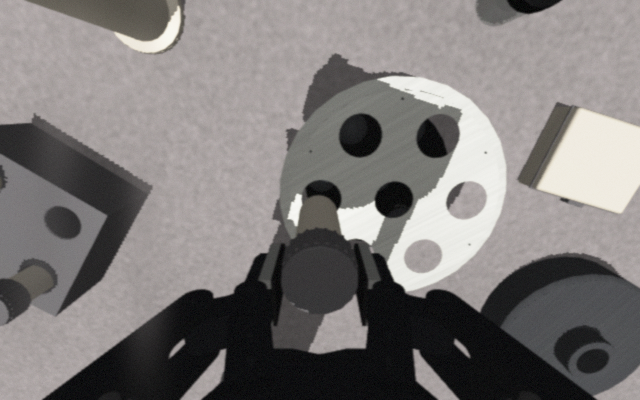

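View pics/s5.png

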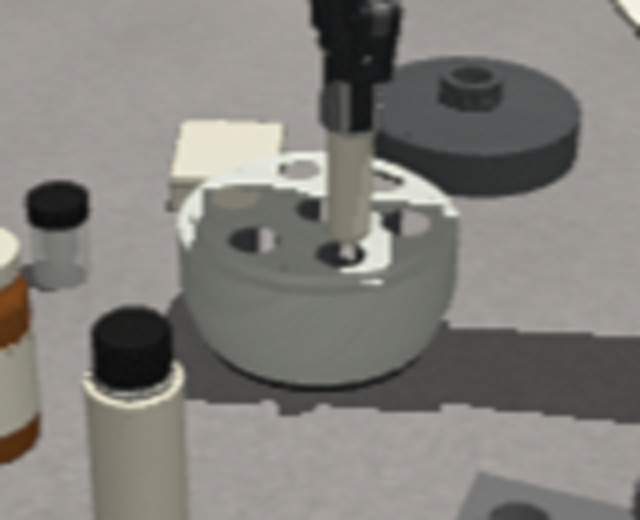

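Call:
apply_moves --pt "2 1.5 3 -0.006 0.005 0.004 0.6" --pt "1 0.5 3 -0.003 0.003 0.002 0.6" --pt "0 0 0 0 0 0 0.6" --pt "0 0 0 0 0 0 0.6" --pt "0 0 0 0 0 0 0.6"

```text
time: 7.32
tcp_pos: [563.2, 26.2, 184.8]
tcp_rot: [[0.96, 0.279, 0.004], [0.279, -0.96, -0.001], [0.004, 0.002, -1.0]]
ft_force: [0.5, 0.9, -1.0]
finger_gap: 0.415
```

```bash
python3 plan.py 561.6 26.4 140 -73.7 4
```

```text
t 7.33 tcp [563.2  26.2 184.8] psi -73.8 q6 1.2 gap 0.415 F [ 0.5  0.9 -1. ]
0 [-0.4 -0.2 11.2] [ 0.    -0.001 -0.   ]
1 [-0.4 -0.2 11.2] [ 0.    -0.001 -0.   ]
2 [-0.4 -0.2 11.2] [ 0.    -0.001 -0.   ]
3 [-0.4 -0.2 11.2] [ 0.    -0.001 -0.   ]
```

Call:
apply_moves --pt "-0.8 -0.2 6 0 -0.002 0 0.6" --pt "-0.5 0 6 0 0 0 0.6" --pt "0 0 6 0 0 0 0.6" --pt "0 0 6 0 0 0 0.6" --pt "0 0 6 0 0 0 0.6"

```text
time: 7.95
tcp_pos: [561.8, 25.9, 152.7]
tcp_rot: [[0.96, 0.279, 0.002], [0.279, -0.96, -0.001], [0.001, 0.002, -1.0]]
ft_force: [-0.2, 0.1, -1.1]
finger_gap: 0.416
```

```bash
python3 plan.py 561.6 26.4 110 -73.7 5
```

```text
t 7.95 tcp [561.8  25.9 152.7] psi -73.8 q6 1.2 gap 0.416 F [-0.2  0.1 -1.1]
0 [-0.  -0.1  8.5] [ 0. -0. -0.]
1 [-0.  -0.1  8.5] [ 0. -0. -0.]
2 [-0.  -0.1  8.5] [ 0. -0. -0.]
3 [-0.  -0.1  8.5] [ 0. -0. -0.]
4 [-0.  -0.1  8.5] [ 0. -0. -0.]
```

In the cavity with no lateral force, so I'll continue down.

Call:
apply_moves --pt "0 0 9 0 0 0 0.6" --pt "0 0 9 0 0 0 0.6" --pt "0 0 9 0 0 0 0.6" --pt "0 0 8 0 0 0 0.6" --pt "0 0 3 0 0 0 0.6"

```text
time: 8.57
tcp_pos: [561.5, 26.0, 111.2]
tcp_rot: [[0.96, 0.279, 0.001], [0.279, -0.96, -0.001], [0.0, 0.001, -1.0]]
ft_force: [0.0, -0.1, -0.1]
finger_gap: 0.42
```

```bash
python3 plan.py 561.6 26.4 99 -73.7 5
```

```text
t 8.57 tcp [561.5  26.  111.2] psi -73.8 q6 1.2 gap 0.42 F [ 0.  -0.1 -0.1]
0 [ 0.  -0.1  2.4] [ 0. -0. -0.]
1 [ 0.  -0.1  2.4] [ 0. -0. -0.]
2 [ 0.  -0.1  2.4] [ 0. -0. -0.]
3 [ 0.  -0.1  2.4] [ 0. -0. -0.]
4 [ 0.  -0.1  2.4] [ 0. -0. -0.]
```

Call:
apply_moves --pt "0 0 4 0 0 0 0.6" --pt "0 0 3 0 0 0 0.6" --pt "0 0 2 0 0 0 0.6" --pt "0 0 1 0 0 0 0.6" --pt "0 0 0 0 0 0 0.6"

```text
time: 9.2
tcp_pos: [561.9, 25.8, 101.0]
tcp_rot: [[0.96, 0.279, 0.002], [0.279, -0.96, -0.001], [0.001, 0.002, -1.0]]
ft_force: [-0.6, -0.0, -0.5]
finger_gap: 0.418
```

Call:
apply_moves --pt "0 0 1 0 0 0 0.6" --pt "0 0 1 0 0 0 0.6" --pt "0 0 0.5 0 0 0 0.6" --pt "0 0 0 0 0 0 0.6" --pt "0 0 0 0 0 0 0.6"

```text
time: 9.82
tcp_pos: [562.1, 25.8, 98.7]
tcp_rot: [[0.96, 0.279, 0.002], [0.279, -0.96, -0.001], [0.002, 0.002, -1.0]]
ft_force: [0.3, 0.1, -0.1]
finger_gap: 0.415
```

Call:
apply_moves --pt "0 0 0.8 0 0 0 0.6" --pt "0 0 0.5 0 0 0 0.6" --pt "0 0 0.3 0 0 0 0.6" --pt "0 0 0 0 0 0 0.6" --pt "0 0 0 0 0 0 0.6"

```text
time: 10.45
tcp_pos: [562.7, 25.9, 98.4]
tcp_rot: [[0.96, 0.279, 0.003], [0.279, -0.96, -0.001], [0.003, 0.002, -1.0]]
ft_force: [-0.4, 0.5, 0.9]
finger_gap: 0.417
```

Call:
apply_moves --pt "0 0 0 0 0 0 0" --pt "0 0 0 0 0 0 -0.2" --pt "0 0 0 0 0 0 -0.2" --pt "0 0 -10 0 0 0 -0.2" --pt "0 0 -30 0 0 0 -0.2"

```text
time: 11.08
tcp_pos: [560.5, 25.9, 136.2]
tcp_rot: [[0.96, 0.279, -0.003], [0.279, -0.96, -0.001], [-0.003, 0.0, -1.0]]
ft_force: [0.1, -0.3, 0.3]
finger_gap: 0.599
```

```bash
python3 plan.py 485 324.2 190 -73.7; python3 -c "
from h import *
snap('wrist','w6.png')"
```

```text
t 11.07 tcp [560.5  25.9 136.2] psi -73.8 q6 1.2 gap 0.599 F [ 0.1 -0.3  0.3]
0 [  1.8 -51.2  -9. ] [ 0.  0. -0.]
1 [  1.8 -51.2  -9. ] [ 0.  0. -0.]
2 [  1.8 -51.2  -9. ] [ 0.  0. -0.]
3 [  1.8 -51.2  -9. ] [ 0.  0. -0.]
4 [  1.8 -51.2  -9. ] [ 0.  0. -0.]
5 [  1.9 -51.2  -9. ] [ 0.  0. -0.]
```

View pics/w6.png

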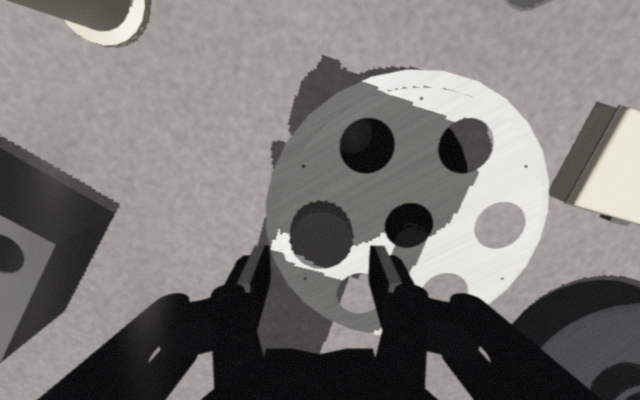

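Tube 1 is seated: its cap sits low at (321,233). Next is tube A.

Call:
apply_moves --pt "2 -45 -20 0 0 0 -0.3" --pt "2 -58 -10 0 0 0 -0.3" --pt "2 -58 -5 0 0 0 -0.3" --pt "2 -58 0 0 0 0 -0.3" --pt "2 -58 0 0 0 0 -0.3"

```text
time: 11.75
tcp_pos: [499.3, 299.3, 184.1]
tcp_rot: [[0.962, 0.271, 0.02], [0.271, -0.963, 0.001], [0.019, 0.005, -1.0]]
ft_force: [-0.1, -0.0, -0.0]
finger_gap: 0.65
```

```bash
python3 plan.py 485 324.2 145 -73.7 3
```

```text
t 11.75 tcp [499.3 299.3 184.1] psi -74.3 q6 1.71 gap 0.65 F [-0.1 -0.  -0. ]
0 [-2.6 -9.3 12.9] [ 0.002 -0.006 -0.003]
1 [-2.5 -9.3 13. ] [ 0.002 -0.006 -0.003]
2 [-2.4 -9.3 13. ] [ 0.002 -0.006 -0.003]
```

Call:
apply_moves --pt "-3 -9 12 0.002 -0.006 -0.003 -0.3" --pt "-3 -9 12 0.002 -0.006 -0.003 -0.3" --pt "-2.5 -9 12 0.002 -0.006 -0.003 -0.3" --pt "0 0 0 0 0 0 -0.3" --pt "0 0 0 0 0 0 -0.3"

```text
time: 12.38
tcp_pos: [483.5, 324.4, 146.2]
tcp_rot: [[0.96, 0.282, 0.001], [0.282, -0.96, 0.001], [0.001, -0.001, -1.0]]
ft_force: [-0.4, 0.5, -0.1]
finger_gap: 0.648
```

```bash
python3 plan.py 485 324.2 94.5 -73.7 3;  python3 -c "
from h import *
snap('wrist','w7.png')"
```

```text
t 12.38 tcp [483.5 324.4 146.2] psi -73.6 q6 1.75 gap 0.648 F [-0.4  0.5 -0.1]
0 [ 0.5  0.2 17.2] [-0. -0.  0.]
1 [ 0.5  0.2 17.2] [-0. -0.  0.]
2 [ 0.5  0.2 17.2] [-0. -0.  0.]
```

View pics/w7.png

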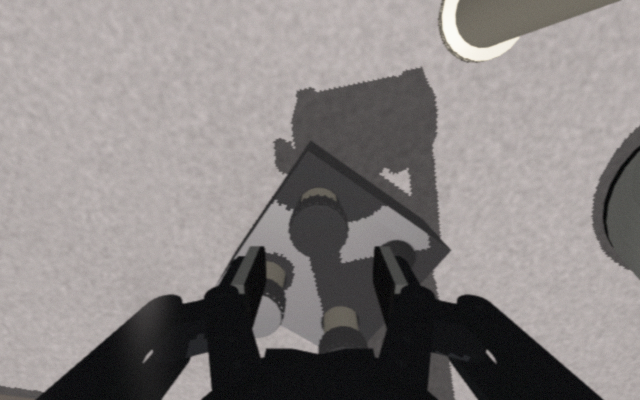

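Call:
apply_moves --pt "0.7 0.3 18 0 0 0 -0.3" --pt "0.7 0.2 18 0 0 0 -0.3" --pt "0.3 0 15 0 0 0 -0.3" --pt "0 0 0 0 0 0 -0.3" --pt "0 0 0 0 0 0 -0.3"

```text
time: 13.05
tcp_pos: [485.5, 323.2, 90.9]
tcp_rot: [[0.96, 0.28, -0.0], [0.28, -0.96, 0.0], [-0.0, -0.0, -1.0]]
ft_force: [-0.3, -0.7, 0.6]
finger_gap: 0.653
```

```bash
python3 plan.py 485 324.2 94.5 -73.7 2
```

```text
t 13.05 tcp [485.5 323.2  90.9] psi -73.7 q6 1.75 gap 0.653 F [-0.3 -0.7  0.6]
0 [-0.1 -0.6 -1.8] [-0.  0. -0.]
1 [-0.1 -0.6 -1.8] [-0.  0. -0.]
```

Call:
apply_moves --pt "0 -0.5 -3 0 0 0 -0.3" --pt "0 -0.3 -1 0 0 0 0.2" --pt "0 0 0 0 0 0 0.6" --pt "0 0 0 0 0 0 0.6" --pt "0 0 0 0 0 0 0.6"

```text
time: 13.68
tcp_pos: [486.1, 324.6, 96.9]
tcp_rot: [[0.96, 0.28, 0.002], [0.28, -0.96, 0.001], [0.003, -0.001, -1.0]]
ft_force: [-0.6, 0.7, -1.0]
finger_gap: 0.417
```

Call:
apply_moves --pt "0 0 -30 0 0 0 0.6" --pt "0 0 -50 0 0 0 0.6" --pt "0 0 -48 0 0 0 0.6" --pt "0 0 0 0 0 0 0.6" --pt "0 0 0 0 0 0 0.6"

```text
time: 14.3
tcp_pos: [484.6, 323.9, 225.6]
tcp_rot: [[0.96, 0.28, -0.001], [0.28, -0.96, 0.0], [-0.001, -0.0, -1.0]]
ft_force: [-0.4, -0.1, -1.4]
finger_gap: 0.416
```

```bash
python3 plan.py 595 -88.8 222 -73.7 8;  python3 -c "
from h import *
snap('wrist','w8.png')"
```

```text
t 14.3 tcp [484.6 323.9 225.6] psi -73.7 q6 1.75 gap 0.416 F [-0.4 -0.1 -1.4]
0 [-1.2 53.4  0.4] [-0.  0. -0.]
1 [-1.2 53.4  0.4] [-0.  0. -0.]
2 [-1.2 53.4  0.4] [-0.  0. -0.]
3 [-1.2 53.4  0.4] [-0.  0. -0.]
4 [-1.2 53.4  0.4] [-0.  0. -0.]
5 [-1.2 53.4  0.4] [-0.  0. -0.]
6 [-1.2 53.4  0.4] [-0.  0. -0.]
7 [-1.2 53.4  0.4] [-0.  0. -0.]
```

View pics/w8.png

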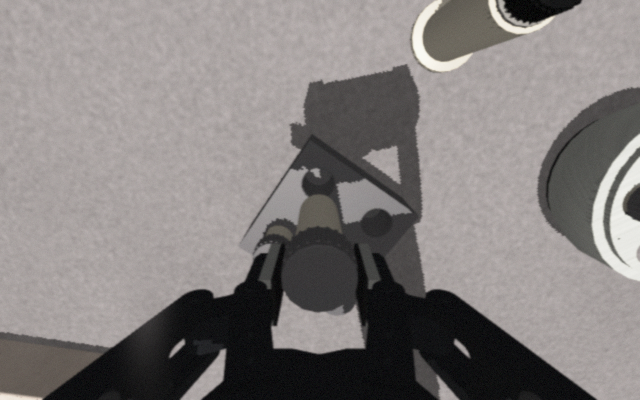

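Call:
apply_moves --pt "-1 53 0 0 0 0 0.6" --pt "-1 53 0 0 0 0 0.6" --pt "-1 53 0 0 0 0 0.6" --pt "-1 53 0 0 0 0 0.6" --pt "-1 53 0 0 0 0 0.6"

```text
time: 14.98
tcp_pos: [551.7, 64.0, 215.4]
tcp_rot: [[0.958, 0.288, -0.015], [0.288, -0.958, -0.001], [-0.015, -0.003, -1.0]]
ft_force: [-0.2, 0.2, -0.4]
finger_gap: 0.418
```

```bash
python3 plan.py 595 -88.8 210 -73.7 3
```

```text
t 14.97 tcp [551.7  64.  215.4] psi -73.3 q6 1.26 gap 0.418 F [-0.2  0.2 -0.4]
0 [-0.8 52.9  1.7] [-0.001  0.005  0.003]
1 [-0.7 52.9  1.7] [-0.001  0.005  0.003]
2 [-0.6 52.9  1.7] [-0.001  0.005  0.003]
```

Call:
apply_moves --pt "-1 52 0 -0.001 0.005 0.003 0.6" --pt "-1 52 0 -0.001 0.005 0.003 0.6" --pt "-1 45 0 -0.001 0.005 0.003 0.6" --pt "0 0 0 0 0 0 0.6" --pt "0 0 0 0 0 0 0.6"

```text
time: 15.6
tcp_pos: [587.6, -86.9, 204.0]
tcp_rot: [[0.962, 0.273, -0.015], [0.274, -0.962, 0.004], [-0.014, -0.008, -1.0]]
ft_force: [0.1, -0.9, -0.7]
finger_gap: 0.416
```

```bash
python3 plan.py 595 -88.8 188 -73.7 3
```

```text
t 15.6 tcp [587.6 -86.9 204. ] psi -74.1 q6 1.02 gap 0.416 F [ 0.1 -0.9 -0.7]
0 [2.3 1.3 5.3] [-0.003  0.004 -0.002]
1 [2.2 1.3 5.3] [-0.003  0.004 -0.002]
2 [2.2 1.3 5.3] [-0.003  0.004 -0.002]
```

Call:
apply_moves --pt "4 1.5 6 -0.004 0.007 -0.003 0.6" --pt "3 1.2 5 -0.003 0.006 -0.002 0.6" --pt "1.5 1 3 -0.002 0.003 0 0.6" --pt "0 0 0 0 0 0 0.6" --pt "0 0 0 0 0 0 0.6"

```text
time: 16.23
tcp_pos: [596.4, -84.3, 187.5]
tcp_rot: [[0.959, 0.283, 0.002], [0.283, -0.959, 0.001], [0.002, 0.0, -1.0]]
ft_force: [-0.3, 0.7, -1.2]
finger_gap: 0.419
```

```bash
python3 plan.py 595 -88.8 150 -73.7 5;  python3 -c "
from h import *
snap('wrist','w9.png')"
```

```text
t 16.23 tcp [596.4 -84.3 187.5] psi -73.5 q6 1.02 gap 0.419 F [-0.3  0.7 -1.2]
0 [-0.5  0.8  7.5] [ 0.    -0.     0.001]
1 [-0.5  0.8  7.5] [ 0.    -0.     0.001]
2 [-0.5  0.8  7.5] [ 0.    -0.     0.001]
3 [-0.5  0.8  7.5] [ 0.    -0.     0.001]
4 [-0.5  0.8  7.5] [ 0.    -0.     0.001]
```

View pics/w9.png

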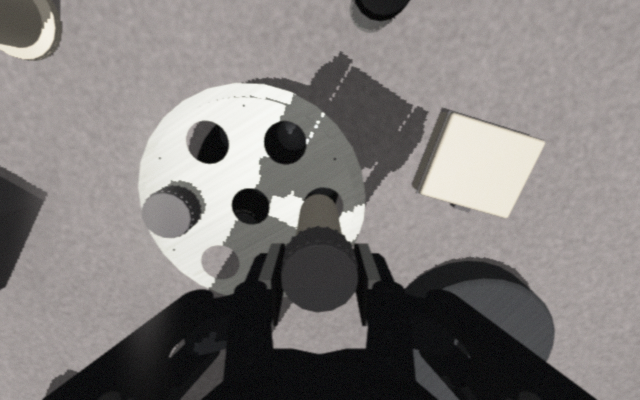

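Call:
apply_moves --pt "-0.5 3 0 0 0 0.002 0.6" --pt "-0.8 1.5 2 0 0 0 0.6" --pt "0 0.5 0 0 0 0 0.6" --pt "0 0 0 0 0 0 0.6" --pt "0 0 0 0 0 0 0.6"

```text
time: 16.9
tcp_pos: [596.8, -90.3, 186.1]
tcp_rot: [[0.96, 0.281, 0.003], [0.281, -0.96, 0.0], [0.003, 0.001, -1.0]]
ft_force: [-0.8, -0.2, -0.6]
finger_gap: 0.418
```

```bash
python3 plan.py 595 -88.8 150 -73.7 5
```

```text
t 16.9 tcp [596.8 -90.3 186.1] psi -73.7 q6 1.01 gap 0.418 F [-0.8 -0.2 -0.6]
0 [-0.3 -0.4  7.2] [ 0.    -0.001  0.   ]
1 [-0.3 -0.4  7.2] [ 0.    -0.001  0.   ]
2 [-0.3 -0.4  7.2] [ 0.    -0.001  0.   ]
3 [-0.3 -0.4  7.2] [ 0.    -0.001  0.   ]
4 [-0.3 -0.4  7.2] [ 0.    -0.001  0.   ]
```

Call:
apply_moves --pt "-0.8 -0.8 3 0 -0.002 0 0.6" --pt "-0.6 -0.5 4 0 0 0 0.6" --pt "0 0 7 0 0 0 0.6" --pt "0 0 8 0 0 0 0.6" --pt "0 0 8 0 0 0 0.6"

```text
time: 17.52
tcp_pos: [595.1, -89.2, 154.3]
tcp_rot: [[0.96, 0.281, 0.001], [0.281, -0.96, -0.0], [0.001, 0.001, -1.0]]
ft_force: [-0.0, 0.1, -0.7]
finger_gap: 0.416
```

```bash
python3 plan.py 595 -88.8 105 -73.7 5
```

```text
t 17.52 tcp [595.1 -89.2 154.3] psi -73.7 q6 1.01 gap 0.416 F [-0.   0.1 -0.7]
0 [-0.  -0.1  9.9] [ 0. -0.  0.]
1 [-0.  -0.1  9.9] [ 0. -0.  0.]
2 [-0.  -0.1  9.9] [ 0. -0.  0.]
3 [ 0.  -0.1  9.9] [ 0. -0.  0.]
4 [ 0.  -0.1  9.9] [ 0. -0.  0.]
```

Call:
apply_moves --pt "0 0 10 0 0 0 0.6" --pt "0 0 10 0 0 0 0.6" --pt "0 0 10 0 0 0 0.6" --pt "0 0 7 0 0 0 0.6" --pt "0 0 4 0 0 0 0.6"

```text
time: 18.15
tcp_pos: [594.4, -89.0, 108.9]
tcp_rot: [[0.96, 0.281, -0.001], [0.281, -0.96, 0.0], [-0.001, -0.0, -1.0]]
ft_force: [0.4, -0.4, -1.9]
finger_gap: 0.412
```

Call:
apply_moves --pt "0 0 3 0 0 0 0.6" --pt "0 0 3 0 0 0 0.6" --pt "0 0 1 0 0 0 0.6" --pt "0 0 0 0 0 0 0.6" --pt "0 0 0 0 0 0 0.6"

```text
time: 18.77
tcp_pos: [595.0, -89.2, 102.3]
tcp_rot: [[0.96, 0.281, 0.001], [0.281, -0.96, -0.0], [0.0, 0.0, -1.0]]
ft_force: [-1.5, 0.8, -1.2]
finger_gap: 0.416
```

Call:
apply_moves --pt "0 0 1 0 0 0 0.6" --pt "0 0 0.8 0 0 0 0.6" --pt "0 0 0.6 0 0 0 0.6" --pt "0 0 0.4 0 0 0 0.6" --pt "0 0 0 0 0 0 0.6"

```text
time: 19.4
tcp_pos: [595.2, -89.3, 99.6]
tcp_rot: [[0.96, 0.281, 0.001], [0.281, -0.96, -0.0], [0.001, 0.001, -1.0]]
ft_force: [-0.4, 0.4, 0.3]
finger_gap: 0.417
```

Call:
apply_moves --pt "0 0 0.5 0 0 0 0.6" --pt "0 0 0.5 0 0 0 0.6" --pt "0 0 0.3 0 0 0 0.6" --pt "0 0 0 0 0 0 0.6" --pt "0 0 0 0 0 0 0.6"

```text
time: 20.02
tcp_pos: [595.7, -89.2, 99.5]
tcp_rot: [[0.96, 0.281, 0.002], [0.281, -0.96, -0.0], [0.002, 0.001, -1.0]]
ft_force: [-1.2, 0.3, 1.5]
finger_gap: 0.415
```

Call:
apply_moves --pt "0 0 0 0 0 0 0" --pt "0 0 0 0 0 0 -0.2" --pt "0 0 0 0 0 0 -0.2" --pt "0 0 -10 0 0 0 -0.2" --pt "0 0 -40 0 0 0 -0.2"

```text
time: 20.65
tcp_pos: [592.9, -88.7, 146.3]
tcp_rot: [[0.96, 0.281, -0.006], [0.281, -0.96, 0.002], [-0.005, -0.003, -1.0]]
ft_force: [0.3, 0.1, 1.0]
finger_gap: 0.604
```

```bash
python3 plan.py 412.8 348 190 -13.7 10
```

```text
t 20.65 tcp [592.9 -88.7 146.3] psi -73.7 q6 1.01 gap 0.604 F [0.3 0.1 1. ]
0 [ -5.  -47.   -4.2] [-0.001  0.    -0.105]
1 [ -0.1 -47.2  -4.2] [-0.001  0.    -0.105]
2 [  4.8 -47.   -4.3] [-0.001  0.    -0.105]
3 [  9.7 -46.2  -4.3] [-0.001  0.    -0.105]
4 [ 14.5 -45.   -4.3] [-0.001  0.    -0.105]
5 [ 19.1 -43.2  -4.3] [-0.001  0.    -0.105]
6 [ 23.5 -41.   -4.3] [-0.001  0.    -0.105]
7 [ 27.7 -38.3  -4.3] [-0.001  0.    -0.105]
8 [ 31.5 -35.2  -4.4] [-0.001  0.    -0.105]
9 [ 35.  -31.7  -4.4] [-0.001  0.    -0.105]
```

Call:
apply_moves --pt "-5 -47 -10 0 0 -0.105 -0.3" --pt "0 -47 -10 0 0 -0.105 -0.3" --pt "5 -47 -5 0 0 -0.105 -0.3" --pt "10 -46 -5 0 0 -0.105 -0.3" --pt "14 -45 -5 0 0 -0.105 -0.3"

```text
time: 21.28
tcp_pos: [504.6, 131.4, 191.9]
tcp_rot: [[0.682, 0.731, 0.01], [0.731, -0.682, 0.0], [0.007, 0.007, -1.0]]
ft_force: [0.3, -0.3, 0.2]
finger_gap: 0.651
```

```bash
python3 plan.py 412.8 348 190 -13.7 5
```

```text
t 21.27 tcp [504.6 131.4 191.9] psi -43.0 q6 0.86 gap 0.651 F [ 0.3 -0.3  0.2]
0 [ 19.2 -43.    0.2] [ 0.002 -0.001 -0.102]
1 [ 23.5 -40.8   0.3] [ 0.002 -0.001 -0.102]
2 [ 27.5 -38.2   0.3] [ 0.002 -0.001 -0.102]
3 [ 31.2 -35.2   0.3] [ 0.002 -0.001 -0.102]
4 [ 34.7 -31.8   0.4] [ 0.002 -0.001 -0.102]
```

Call:
apply_moves --pt "19 -43 0 0.002 -0.001 -0.102 -0.3" --pt "23.5 -41 0 0.002 -0.001 -0.102 -0.3" --pt "27.5 -38 0 0.002 -0.001 -0.102 -0.3" --pt "31 -35 0 0.002 -0.001 -0.102 -0.3" --pt "31 -28 0 0.002 -0.001 -0.1 -0.3"

```text
time: 21.9
tcp_pos: [411.5, 349.9, 198.1]
tcp_rot: [[0.223, 0.975, 0.008], [0.975, -0.223, 0.004], [0.006, 0.007, -1.0]]
ft_force: [-0.2, -0.6, 0.6]
finger_gap: 0.649
```

```bash
python3 plan.py 412.8 348 150 -13.7 3
```

```text
t 21.9 tcp [411.5 349.9 198.1] psi -12.9 q6 0.79 gap 0.649 F [-0.2 -0.6  0.6]
0 [-0.6  0.5 16. ] [ 0.002 -0.002  0.005]
1 [-0.6  0.5 16. ] [ 0.002 -0.002  0.005]
2 [-0.6  0.5 16. ] [ 0.002 -0.002  0.005]
```

Call:
apply_moves --pt "0 0 16 0.002 -0.002 0.005 -0.3" --pt "0 0 16 0.002 -0.002 0.005 -0.3" --pt "0 0 14 0 0 0.004 -0.3" --pt "0 0 0 0 0 0 -0.3" --pt "0 0 0 0 0 0 -0.3"

```text
time: 22.52
tcp_pos: [411.9, 349.4, 150.0]
tcp_rot: [[0.238, 0.971, 0.003], [0.971, -0.238, 0.0], [0.001, 0.003, -1.0]]
ft_force: [0.2, 1.3, -0.9]
finger_gap: 0.648
```

```bash
python3 plan.py 412.8 348 96 -13.7 3; python3 -c "
from h import *
snap('wrist','w10.png')"
```

```text
t 22.52 tcp [411.9 349.4 150. ] psi -13.8 q6 0.81 gap 0.648 F [ 0.2  1.3 -0.9]
0 [-0.4  0.3 18. ] [ 0.001 -0.    -0.001]
1 [-0.4  0.3 18. ] [ 0.001 -0.    -0.001]
2 [-0.4  0.4 18. ] [ 0.001 -0.    -0.001]
```

View pics/w10.png

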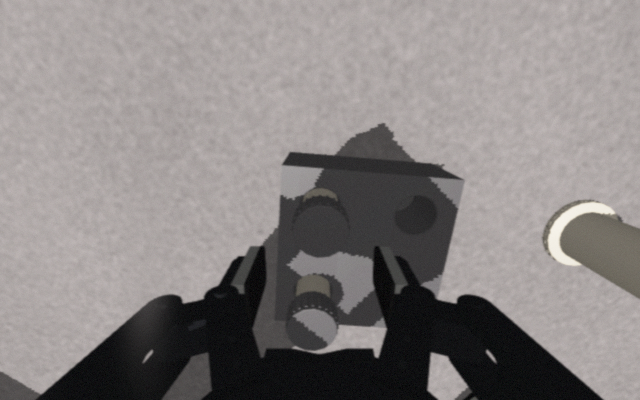

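Call:
apply_moves --pt "-0.5 0.4 18 0.001 0 0 -0.3" --pt "-0.5 0.3 18 0.001 0 0 -0.3" --pt "0 0 14 0 0 0 -0.3" --pt "0 0 0 0 0 0 -0.3" --pt "0 0 0 0 0 0 -0.3"

```text
time: 23.2
tcp_pos: [412.5, 347.8, 96.2]
tcp_rot: [[0.239, 0.971, 0.001], [0.971, -0.239, 0.0], [0.001, 0.001, -1.0]]
ft_force: [0.3, -0.7, -0.6]
finger_gap: 0.645
```

```bash
python3 plan.py 412.8 348 95 -13.7 1
```

```text
t 23.2 tcp [412.5 347.8  96.2] psi -13.8 q6 0.8 gap 0.645 F [ 0.3 -0.7 -0.6]
0 [0.3 0.3 1.2] [ 0.001 -0.001 -0.002]
```

Call:
apply_moves --pt "0.3 0.3 1 0 0 0 0.2" --pt "0 0 0 0 0 0 0.6" --pt "0 0 0 0 0 0 0.6" --pt "0 0 0 0 0 0 0.6" --pt "0 0 0 0 0 0 0.6"

```text
time: 23.82
tcp_pos: [413.5, 348.6, 96.4]
tcp_rot: [[0.239, 0.971, 0.003], [0.971, -0.239, 0.002], [0.002, 0.002, -1.0]]
ft_force: [0.0, 0.2, -0.3]
finger_gap: 0.417
```

Call:
apply_moves --pt "0 0 -30 0 0 0 0.6" --pt "0 0 -50 0 0 0 0.6" --pt "0 0 -50 0 0 0 0.6" --pt "0 0 0 0 0 0 0.6" --pt "0 0 0 0 0 0 0.6"

```text
time: 24.45
tcp_pos: [412.3, 347.7, 228.0]
tcp_rot: [[0.239, 0.971, 0.0], [0.971, -0.239, -0.0], [-0.0, 0.0, -1.0]]
ft_force: [-0.8, -0.2, -1.8]
finger_gap: 0.418
```

```bash
python3 plan.py 636.5 -45.4 220 -13.7 9;  python3 -c "
from h import *
snap('wrist','w11.png')"
```

```text
t 24.45 tcp [412.3 347.7 228. ] psi -13.8 q6 0.8 gap 0.418 F [-0.8 -0.2 -1.8]
0 [-36.5  34.6   0.9] [ 0.  0. -0.]
1 [-36.5  34.6   0.9] [ 0.  0. -0.]
2 [-36.5  34.6   0.9] [ 0.  0. -0.]
3 [-36.5  34.6   0.9] [ 0.  0. -0.]
4 [-36.5  34.6   0.9] [ 0.  0. -0.]
5 [-36.5  34.6   0.9] [ 0.  0. -0.]
6 [-36.5  34.6   0.9] [ 0.  0. -0.]
7 [-36.5  34.6   0.9] [ 0.  0. -0.]
8 [-36.5  34.6   0.9] [ 0.  0. -0.]
```

View pics/w11.png

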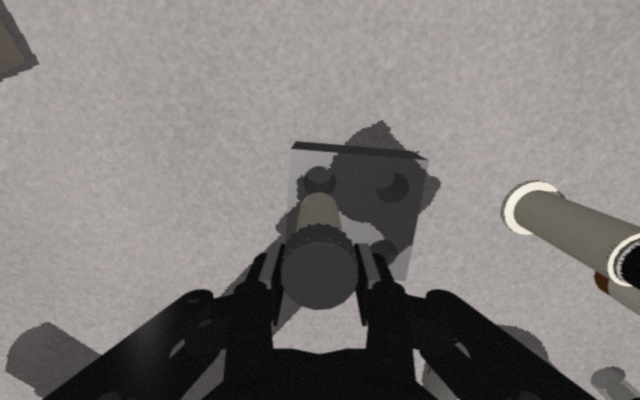

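Call:
apply_moves --pt "-36.5 34.5 0 0 0 0 0.6" --pt "-36.5 34.5 0 0 0 0 0.6" --pt "-36.5 34.5 0 0 0 0 0.6" --pt "-36.5 34.5 0 0 0 0 0.6" --pt "-36.5 34.5 0 0 0 0 0.6"

```text
time: 25.12
tcp_pos: [534.8, 125.4, 217.8]
tcp_rot: [[0.231, 0.973, -0.013], [0.973, -0.231, -0.003], [-0.006, -0.012, -1.0]]
ft_force: [-0.1, 0.4, -0.3]
finger_gap: 0.416
```

```bash
python3 plan.py 636.5 -45.4 215 -13.7 4
```

```text
t 25.12 tcp [534.8 125.4 217.8] psi -13.4 q6 0.33 gap 0.416 F [-0.1  0.4 -0.3]
0 [-35.7  34.6   0.5] [-0.003  0.001  0.001]
1 [-35.6  34.7   0.5] [-0.003  0.001  0.001]
2 [-35.6  34.7   0.6] [-0.003  0.001  0.001]
3 [-35.5  34.8   0.6] [-0.003  0.001  0.001]
```

Call:
apply_moves --pt "-36 34.5 -2 -0.003 0.001 0.001 0.6" --pt "-36 35 -2 -0.003 0.001 0.001 0.6" --pt "-36 35 -2 -0.003 0.001 0.001 0.6" --pt "-24 25 -2 -0.003 0.001 0.001 0.6" --pt "0 0 0 0 0 0 0.6"

```text
time: 25.75
tcp_pos: [628.7, -41.7, 212.6]
tcp_rot: [[0.24, 0.971, -0.018], [0.971, -0.24, 0.001], [-0.004, -0.018, -1.0]]
ft_force: [0.3, 0.5, -0.8]
finger_gap: 0.414
```

```bash
python3 plan.py 636.5 -45.4 190 -13.7 3
```

```text
t 25.75 tcp [628.7 -41.7 212.6] psi -13.9 q6 0.06 gap 0.414 F [ 0.3  0.5 -0.8]
0 [-0.5  2.9  7.5] [-0.006  0.001 -0.001]
1 [-0.6  2.9  7.5] [-0.006  0.001 -0.001]
2 [-0.6  2.9  7.5] [-0.006  0.001 -0.001]
```

Call:
apply_moves --pt "-1 4 8 -0.01 0.001 -0.001 0.6" --pt "-1 3 7 -0.007 0.001 -0.001 0.6" --pt "-0.5 1.5 4 -0.003 0 0 0.6" --pt "0 0 0 0 0 0 0.6" --pt "0 0 0 0 0 0 0.6"

```text
time: 26.38
tcp_pos: [633.8, -43.0, 188.3]
tcp_rot: [[0.235, 0.972, -0.003], [0.972, -0.235, -0.001], [-0.001, -0.003, -1.0]]
ft_force: [-0.5, 0.5, -0.9]
finger_gap: 0.415
```

```bash
python3 plan.py 636.5 -45.4 187 -13.7 1;  python3 -c "
from h import *
snap('wrist','w12.png')"
```

```text
t 26.38 tcp [633.8 -43.  188.3] psi -13.6 q6 0.05 gap 0.415 F [-0.5  0.5 -0.9]
0 [-1.7  3.2  1.3] [-0.003  0.001  0.002]
```

View pics/w12.png

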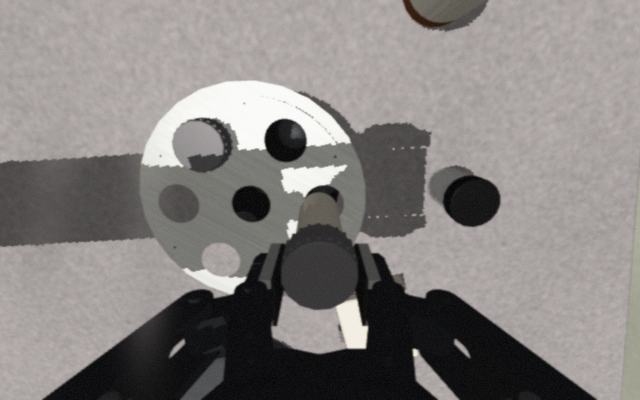

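Call:
apply_moves --pt "-1.5 2.5 1 -0.003 0 0 0.6" --pt "-0.7 1.5 1 0 0 0 0.6" --pt "0 0 0 0 0 0 0.6" --pt "0 0 0 0 0 0 0.6" --pt "0 0 0 0 0 0 0.6"

```text
time: 27.05
tcp_pos: [638.0, -46.5, 187.4]
tcp_rot: [[0.235, 0.972, 0.002], [0.972, -0.235, -0.002], [-0.001, 0.002, -1.0]]
ft_force: [0.9, 0.4, -1.3]
finger_gap: 0.416
```

```bash
python3 plan.py 636.5 -45.4 187 -13.7 1
```

```text
t 27.05 tcp [638.  -46.5 187.4] psi -13.6 q6 0.05 gap 0.416 F [ 0.9  0.4 -1.3]
0 [ 0.7 -1.7  0.4] [0.002 0.001 0.002]
```

Call:
apply_moves --pt "0.7 -1.2 3 0 0 0 0.6" --pt "0.3 -0.8 4 0 0 0 0.6" --pt "0 0 7 0 0 0 0.6" --pt "0 0 8 0 0 0 0.6" --pt "0 0 8 0 0 0 0.6"

```text
time: 27.68
tcp_pos: [636.2, -44.9, 155.6]
tcp_rot: [[0.235, 0.972, 0.002], [0.972, -0.235, -0.002], [-0.001, 0.003, -1.0]]
ft_force: [1.1, -0.1, -1.0]
finger_gap: 0.418
```

```bash
python3 plan.py 636.5 -45.4 107 -13.7 5
```

```text
t 27.68 tcp [636.2 -44.9 155.6] psi -13.6 q6 0.05 gap 0.418 F [ 1.1 -0.1 -1. ]
0 [-0.1  0.1  9.7] [0.001 0.    0.   ]
1 [-0.1  0.1  9.7] [0.001 0.    0.   ]
2 [-0.1  0.1  9.7] [0.001 0.    0.   ]
3 [-0.1  0.1  9.7] [0.001 0.    0.   ]
4 [-0.1  0.1  9.7] [0.001 0.    0.   ]
```

Call:
apply_moves --pt "0 0 10 0 0 0 0.6" --pt "0 0 10 0 0 0 0.6" --pt "0 0 10 0 0 0 0.6" --pt "0 0 7 0 0 0 0.6" --pt "0 0 4 0 0 0 0.6"

```text
time: 28.3
tcp_pos: [635.5, -44.8, 110.1]
tcp_rot: [[0.235, 0.972, -0.0], [0.972, -0.235, -0.001], [-0.001, 0.0, -1.0]]
ft_force: [0.7, 0.1, -0.3]
finger_gap: 0.417
```

Call:
apply_moves --pt "0 0 3 0 0 0 0.6" --pt "0 0 3 0 0 0 0.6" --pt "0 0 1.5 0 0 0 0.6" --pt "0 0 0 0 0 0 0.6" --pt "0 0 0 0 0 0 0.6"

```text
time: 28.92
tcp_pos: [636.1, -45.0, 103.0]
tcp_rot: [[0.235, 0.972, 0.001], [0.972, -0.235, -0.001], [-0.001, 0.002, -1.0]]
ft_force: [0.1, 0.2, -1.9]
finger_gap: 0.42
```

Call:
apply_moves --pt "0 0 1 0 0 0 0.6" --pt "0 0 0.7 0 0 0 0.6" --pt "0 0 0.5 0 0 0 0.6" --pt "0 0 0 0 0 0 0.6" --pt "0 0 0 0 0 0 0.6"

```text
time: 29.55
tcp_pos: [636.3, -45.0, 100.9]
tcp_rot: [[0.235, 0.972, 0.002], [0.972, -0.235, -0.002], [-0.001, 0.002, -1.0]]
ft_force: [-0.4, -0.1, -1.4]
finger_gap: 0.421
```

Call:
apply_moves --pt "0 0 0.7 0 0 0 0.6" --pt "0 0 0.7 0 0 0 0.6" --pt "0 0 0.5 0 0 0 0.6" --pt "0 0 0.3 0 0 0 0.6" --pt "0 0 0 0 0 0 0.6"

```text
time: 30.18
tcp_pos: [636.4, -45.0, 99.0]
tcp_rot: [[0.235, 0.972, 0.002], [0.972, -0.235, -0.002], [-0.001, 0.002, -1.0]]
ft_force: [-0.4, -0.1, -0.9]
finger_gap: 0.418
```

Call:
apply_moves --pt "0 0 0.5 0 0 0 0.6" --pt "0 0 0.5 0 0 0 0.6" --pt "0 0 0.3 0 0 0 0.6" --pt "0 0 0 0 0 0 0.6" --pt "0 0 0 0 0 0 0.6"

```text
time: 30.8
tcp_pos: [636.6, -45.0, 98.8]
tcp_rot: [[0.235, 0.972, 0.002], [0.972, -0.235, -0.002], [-0.001, 0.003, -1.0]]
ft_force: [-1.2, 0.7, 2.1]
finger_gap: 0.416
```

Seated. Releasing, lifting, then on to tube D.

Call:
apply_moves --pt "0 0 0 0 0 0 0" --pt "0 0 0 0 0 0 -0.2" --pt "0 0 0 0 0 0 -0.2" --pt "0 0 -10 0 0 0 -0.2" --pt "0 0 -40 0 0 0 -0.2"

```text
time: 31.42
tcp_pos: [633.9, -44.5, 145.0]
tcp_rot: [[0.235, 0.972, -0.005], [0.972, -0.235, -0.0], [-0.001, -0.005, -1.0]]
ft_force: [0.7, 0.2, 0.0]
finger_gap: 0.601
```

```bash
python3 plan.py 389 275.8 190 -13.7 8
```

```text
t 31.43 tcp [633.9 -44.5 145. ] psi -13.6 q6 0.05 gap 0.601 F [0.7 0.2 0. ]
0 [ 31.7 -39.2  -5.5] [-0.001  0.     0.   ]
1 [ 31.7 -39.2  -5.5] [-0.001  0.     0.   ]
2 [ 31.7 -39.2  -5.5] [-0.001  0.     0.   ]
3 [ 31.7 -39.2  -5.5] [-0.001  0.     0.   ]
4 [ 31.7 -39.2  -5.5] [-0.001  0.     0.   ]
5 [ 31.7 -39.2  -5.6] [-0.001  0.     0.   ]
6 [ 31.7 -39.2  -5.6] [-0.001  0.     0.   ]
7 [ 31.7 -39.2  -5.6] [-0.001  0.     0.   ]
```

Call:
apply_moves --pt "31 -38 -12 0 0 0 -0.3" --pt "32 -39 -12 0 0 0 -0.3" --pt "32 -39 -8 0 0 0 -0.3" --pt "32 -39 -8 0 0 0 -0.3" --pt "32 -39 0 0 0 0 -0.3"

```text
time: 32.05
tcp_pos: [485.0, 158.5, 196.0]
tcp_rot: [[0.241, 0.97, 0.012], [0.97, -0.241, -0.0], [0.003, 0.011, -1.0]]
ft_force: [-0.2, 0.4, 1.4]
finger_gap: 0.65
```

```bash
python3 plan.py 389 275.8 170 -13.7 3
```

```text
t 32.05 tcp [485.  158.5 196. ] psi -14.0 q6 0.41 gap 0.65 F [-0.2  0.4  1.4]
0 [ 30.2 -40.6   8.3] [ 0.004 -0.001 -0.001]
1 [ 30.3 -40.5   8.4] [ 0.004 -0.001 -0.001]
2 [ 30.4 -40.4   8.5] [ 0.004 -0.001 -0.001]
```

Call:
apply_moves --pt "30 -40 8 0.004 -0.001 -0.001 -0.3" --pt "30 -40 8 0.004 -0.001 -0.001 -0.3" --pt "26 -35 8 0.004 -0.001 -0.001 -0.3" --pt "0 0 0 0 0 0 -0.3" --pt "0 0 0 0 0 0 -0.3"

```text
time: 32.67
tcp_pos: [391.2, 275.2, 176.2]
tcp_rot: [[0.234, 0.972, 0.008], [0.972, -0.234, 0.004], [0.006, 0.007, -1.0]]
ft_force: [-0.1, 0.6, 0.2]
finger_gap: 0.653
```

```bash
python3 plan.py 389 275.8 140 -13.7 2
```

```text
t 32.67 tcp [391.2 275.2 176.2] psi -13.5 q6 0.69 gap 0.653 F [-0.1  0.6  0.2]
0 [-0.1 -1.2 18.1] [ 0.004 -0.003  0.002]
1 [-0.  -1.2 18.1] [ 0.004 -0.003  0.002]
```

Call:
apply_moves --pt "0 -1.2 18 0.003 -0.003 0.001 -0.3" --pt "0 -0.8 14 0.003 -0.002 0.001 -0.3" --pt "0 0 0 0 0 0 -0.3" --pt "0 0 0 0 0 0 -0.3" --pt "0 0 0 0 0 0 -0.3"

```text
time: 33.3
tcp_pos: [391.3, 273.4, 141.8]
tcp_rot: [[0.241, 0.971, 0.001], [0.971, -0.241, -0.001], [-0.001, 0.001, -1.0]]
ft_force: [0.3, 0.1, 0.2]
finger_gap: 0.652
```

```bash
python3 plan.py 389 275.8 96 -13.7 2;  python3 -c "
from h import *
snap('wrist','w13.png')"
```

```text
t 33.3 tcp [391.3 273.4 141.8] psi -13.9 q6 0.7 gap 0.652 F [0.3 0.1 0.2]
0 [ 0.9 -1.4 22.9] [ 0.     0.    -0.002]
1 [ 0.9 -1.4 22.9] [ 0.     0.    -0.002]
```

View pics/w13.png

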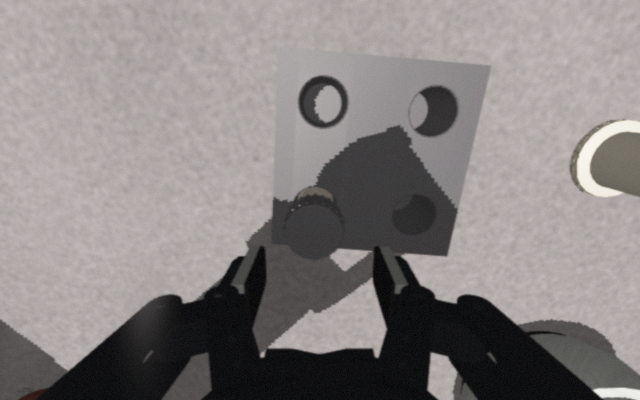

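Call:
apply_moves --pt "1 -1.5 14 0 0 0 -0.3" --pt "1 -1.2 14 0 0 0 -0.3" --pt "0 0 12 0 0 0 -0.3" --pt "0 0 2 0 0 0 -0.3" --pt "0 0 0 0 0 0 -0.3"

```text
time: 33.98
tcp_pos: [388.6, 276.2, 96.4]
tcp_rot: [[0.24, 0.971, 0.0], [0.971, -0.24, -0.001], [-0.001, 0.0, -1.0]]
ft_force: [-0.5, -0.1, 0.4]
finger_gap: 0.647
```

```bash
python3 plan.py 389 275.8 96 -13.7 1
```

```text
t 33.98 tcp [388.6 276.2  96.4] psi -13.9 q6 0.71 gap 0.647 F [-0.5 -0.1  0.4]
0 [-0.3  0.5  0.4] [ 0.     0.001 -0.003]
```

Call:
apply_moves --pt "-0.3 0.4 0.5 0 0 0 0.2" --pt "0 0 0 0 0 0 0.6" --pt "0 0 0 0 0 0 0.6" --pt "0 0 0 0 0 0 0.6" --pt "0 0 0 0 0 0 0.6"

```text
time: 34.6
tcp_pos: [389.5, 276.0, 96.8]
tcp_rot: [[0.24, 0.971, 0.002], [0.971, -0.24, -0.0], [0.0, 0.002, -1.0]]
ft_force: [-0.3, -0.0, -0.9]
finger_gap: 0.42
```

Call:
apply_moves --pt "0 0 -30 0 0 0 0.6" --pt "0 0 -50 0 0 0 0.6" --pt "0 0 -50 0 0 0 0.6" --pt "0 0 0 0 0 0 0.6" --pt "0 0 0 0 0 0 0.6"

```text
time: 35.22
tcp_pos: [388.4, 275.5, 228.6]
tcp_rot: [[0.24, 0.971, -0.001], [0.971, -0.24, -0.002], [-0.002, -0.0, -1.0]]
ft_force: [0.0, -0.0, -0.9]
finger_gap: 0.418
```

```bash
python3 plan.py 519.9 -17 220 -13.7 6;  python3 -c "
from h import *
snap('wrist','w14.png')"
```

```text
t 35.23 tcp [388.4 275.5 228.6] psi -13.9 q6 0.7 gap 0.418 F [ 0.  -0.  -0.9]
0 [-42.   33.    1.5] [-0.     0.    -0.001]
1 [-42.1  33.    1.5] [-0.     0.    -0.001]
2 [-42.1  32.9   1.5] [-0.     0.    -0.001]
3 [-42.1  32.9   1.5] [-0.     0.    -0.001]
4 [-42.1  32.9   1.5] [-0.     0.    -0.001]
5 [-42.1  32.9   1.4] [-0.     0.    -0.001]
```

View pics/w14.png

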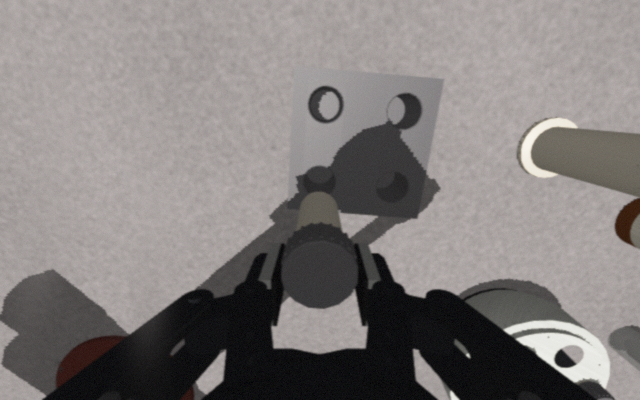

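Call:
apply_moves --pt "-42 33 0 0 0 0 0.6" --pt "-42 33 0 0 0 0 0.6" --pt "-42 33 0 0 0 0 0.6" --pt "-42 33 0 0 0 0 0.6" --pt "-42 33 0 0 0 0 0.6"

```text
time: 35.9
tcp_pos: [496.7, 28.3, 219.1]
tcp_rot: [[0.232, 0.973, -0.014], [0.973, -0.232, -0.002], [-0.005, -0.013, -1.0]]
ft_force: [1.0, 0.1, 0.0]
finger_gap: 0.41
```

```bash
python3 plan.py 519.9 -17 200 -13.7 3
```

```text
t 35.9 tcp [496.7  28.3 219.1] psi -13.4 q6 0.14 gap 0.41 F [1.  0.1 0. ]
0 [-12.9  11.1   6.3] [-0.004  0.002  0.002]
1 [-12.9  11.1   6.3] [-0.004  0.002  0.002]
2 [-12.9  11.1   6.4] [-0.004  0.002  0.002]
```

Call:
apply_moves --pt "-13 11 5 -0.005 0.002 0.002 0.6" --pt "-13 11 5 -0.005 0.002 0.002 0.6" --pt "-11 11 5 -0.004 0.002 0.002 0.6" --pt "0 0 0 0 0 0 0.6" --pt "0 0 0 0 0 0 0.6"

```text
time: 36.52
tcp_pos: [518.9, -17.4, 197.7]
tcp_rot: [[0.24, 0.971, -0.007], [0.971, -0.24, 0.003], [0.002, -0.008, -1.0]]
ft_force: [0.3, 0.3, -0.1]
finger_gap: 0.418
```

```bash
python3 plan.py 519.9 -17 188 -13.7 2
```

```text
t 36.52 tcp [518.9 -17.4 197.7] psi -13.9 q6 0.06 gap 0.418 F [ 0.3  0.3 -0.1]
0 [0.3 0.5 4.8] [-0.004 -0.001 -0.001]
1 [0.3 0.5 4.8] [-0.004 -0.001 -0.001]
```

Call:
apply_moves --pt "0.5 1 4 -0.005 -0.001 -0.001 0.6" --pt "0.3 0.5 3 -0.003 0 0 0.6" --pt "0 0 0 0 0 0 0.6" --pt "0 0 0 0 0 0 0.6" --pt "0 0 0 0 0 0 0.6"

```text
time: 37.15
tcp_pos: [520.6, -15.2, 191.1]
tcp_rot: [[0.236, 0.972, 0.003], [0.972, -0.236, 0.0], [0.001, 0.002, -1.0]]
ft_force: [-0.3, 0.4, -1.7]
finger_gap: 0.418
```

```bash
python3 plan.py 519.9 -17 188 -13.7 1;  python3 -c "
from h import *
snap('wrist','w15.png')"
```

```text
t 37.15 tcp [520.6 -15.2 191.1] psi -13.6 q6 0.07 gap 0.418 F [-0.3  0.4 -1.7]
0 [-1.9 -0.2  3.1] [ 0.002 -0.001  0.001]
```

View pics/w15.png

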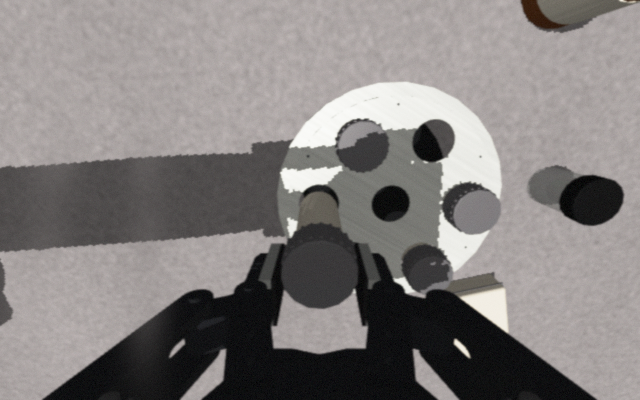

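All three seated caps are visible at (361,146), (472,209) and (427,268). The held tube is over the last cavity at (319,200).

Call:
apply_moves --pt "-1.2 0 3 0.001 0 0 0.6" --pt "-0.7 0 2 0 0 0 0.6" --pt "0 0 0 0 0 0 0.6" --pt "0 0 0 0 0 0 0.6" --pt "0 0 0 0 0 0 0.6"

```text
time: 37.83
tcp_pos: [520.1, -17.4, 185.8]
tcp_rot: [[0.236, 0.972, 0.002], [0.972, -0.236, 0.001], [0.001, 0.001, -1.0]]
ft_force: [-0.0, -0.3, -1.0]
finger_gap: 0.416
```

```bash
python3 plan.py 519.9 -17 156 -13.7 4
```

```text
t 37.83 tcp [520.1 -17.4 185.8] psi -13.7 q6 0.06 gap 0.416 F [-0.  -0.3 -1. ]
0 [ 0.1 -0.1  7.4] [ 0. -0.  0.]
1 [ 0.1 -0.1  7.4] [ 0. -0.  0.]
2 [ 0.1 -0.1  7.4] [ 0. -0.  0.]
3 [ 0.1 -0.1  7.4] [ 0. -0.  0.]
```

Call:
apply_moves --pt "0.2 0 5 0 0 0 0.6" --pt "0.2 0 6 0 0 0 0.6" --pt "0 0 7 0 0 0 0.6" --pt "0 0 7 0 0 0 0.6" --pt "0 0 7 0 0 0 0.6"

```text
time: 38.45
tcp_pos: [520.3, -16.9, 151.7]
tcp_rot: [[0.236, 0.972, 0.002], [0.972, -0.236, 0.001], [0.001, 0.002, -1.0]]
ft_force: [-0.5, 0.4, -0.8]
finger_gap: 0.414
```

Call:
apply_moves --pt "0 0 10 0 0 0 0.6" --pt "0 0 10 0 0 0 0.6" --pt "0 0 10 0 0 0 0.6" --pt "0 0 6 0 0 0 0.6" --pt "0 0 4 0 0 0 0.6"

```text
time: 39.08
tcp_pos: [519.8, -16.8, 107.8]
tcp_rot: [[0.236, 0.972, 0.0], [0.972, -0.236, 0.001], [0.001, -0.0, -1.0]]
ft_force: [1.2, -0.3, -1.2]
finger_gap: 0.414
```

Call:
apply_moves --pt "0 0 3 0 0 0 0.6" --pt "0 0 2 0 0 0 0.6" --pt "0 0 1 0 0 0 0.6" --pt "0 0 0 0 0 0 0.6" --pt "0 0 0 0 0 0 0.6"

```text
time: 39.7
tcp_pos: [520.4, -16.9, 102.2]
tcp_rot: [[0.236, 0.972, 0.002], [0.972, -0.236, 0.001], [0.001, 0.001, -1.0]]
ft_force: [-0.3, -0.2, -1.1]
finger_gap: 0.417
```

Call:
apply_moves --pt "0 0 1 0 0 0 0.6" --pt "0 0 0.8 0 0 0 0.6" --pt "0 0 0.5 0 0 0 0.6" --pt "0 0 0.3 0 0 0 0.6" --pt "0 0 0 0 0 0 0.6"

```text
time: 40.33
tcp_pos: [520.5, -16.9, 99.6]
tcp_rot: [[0.236, 0.972, 0.002], [0.972, -0.236, 0.001], [0.001, 0.002, -1.0]]
ft_force: [-0.5, 0.9, -1.8]
finger_gap: 0.418
```

Call:
apply_moves --pt "0 0 0.5 0 0 0 0.6" --pt "0 0 0.5 0 0 0 0.6" --pt "0 0 0.3 0 0 0 0.6" --pt "0 0 0 0 0 0 0.6" --pt "0 0 0 0 0 0 0.6"

```text
time: 40.95
tcp_pos: [520.8, -16.9, 99.4]
tcp_rot: [[0.236, 0.972, 0.002], [0.972, -0.236, 0.001], [0.001, 0.002, -1.0]]
ft_force: [-0.9, 1.0, 0.9]
finger_gap: 0.419
```

Call:
apply_moves --pt "0 0 0 0 0 0 0" --pt "0 0 0 0 0 0 -0.2" --pt "0 0 0 0 0 0 -0.2" --pt "0 0 -10 0 0 0 -0.2" --pt "0 0 -50 0 0 0 -0.2"

```text
time: 41.58
tcp_pos: [517.6, -16.5, 155.8]
tcp_rot: [[0.236, 0.972, -0.007], [0.972, -0.236, 0.002], [0.0, -0.007, -1.0]]
ft_force: [0.3, -0.5, 0.2]
finger_gap: 0.6
```

```bash
python3 plan.py 457 -330 300 -13.7 6;  python3 -c "
from h import *
snap('wrist','w16.png')
snap('top','t16.png',(290,170,470,300),4.4)"
```

```text
t 41.58 tcp [517.6 -16.5 155.8] psi -13.7 q6 0.06 gap 0.6 F [ 0.3 -0.5  0.2]
0 [-53.1   2.4 -24.1] [-0.001 -0.     0.   ]
1 [-53.2   2.4 -24.1] [-0.001 -0.     0.   ]
2 [-53.2   2.4 -24.1] [-0.001 -0.     0.   ]
3 [-53.2   2.5 -24.1] [-0.001 -0.     0.   ]
4 [-53.2   2.5 -24. ] [-0.001 -0.     0.   ]
5 [-53.2   2.5 -24. ] [-0.001 -0.     0.   ]
```

View pics/w16.png

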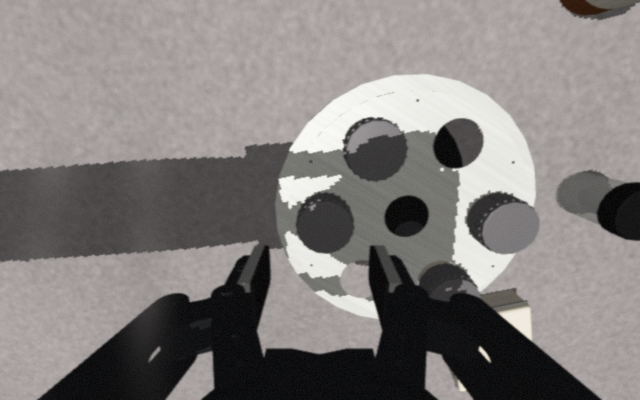

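View pics/t16.png

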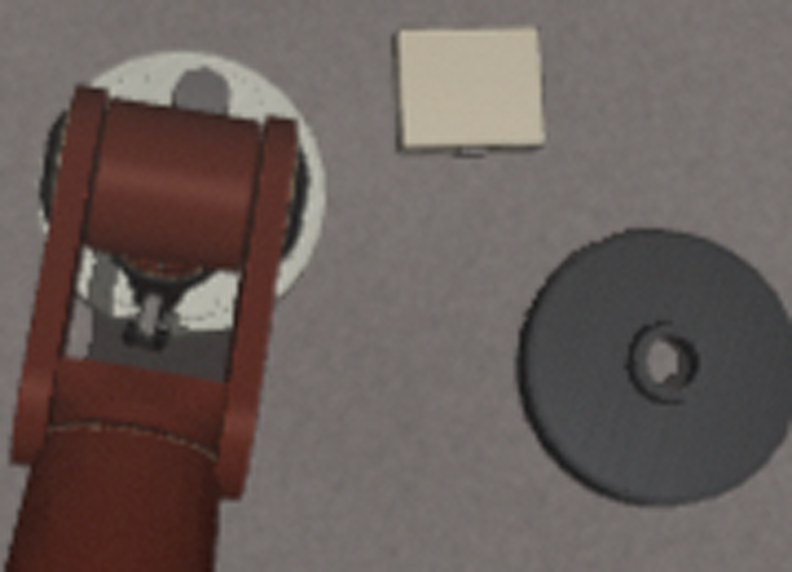

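All four tubes are seated as two facing pairs. The top view shows the lid has been knocked aside: its collar is now at about (440.7,252.3).

```bash
python3 -c "
from h import *
c=imaging.get_calibration('top'); print(pix2w(c,290+663.5/4.4-.5,170+362.5/4.4-.5,67))"; python3 plan.py 440 -340 290 -13.7 7
```

```text
[ 460.82034395 -351.0371193    67.        ]
t 41.67 tcp [524.  -17.5 165.4] psi -13.7 q6 0.06 gap 0.599 F [ 1.2 -0.1  0.9]
0 [-47.6  -0.6 -17.9] [ 0.002 -0.     0.   ]
1 [-47.6  -0.6 -17.9] [ 0.002 -0.     0.   ]
2 [-47.6  -0.6 -17.9] [ 0.002 -0.     0.   ]
3 [-47.6  -0.6 -17.9] [ 0.002 -0.     0.   ]
4 [-47.6  -0.7 -17.8] [ 0.002 -0.     0.   ]
5 [-47.6  -0.7 -17.8] [ 0.002 -0.     0.   ]
6 [-47.6  -0.7 -17.8] [ 0.002 -0.     0.   ]
```

Call:
apply_moves --pt "-50 -1 -25 0.001 0 0 -0.4" --pt "-54 -1 -20 0.001 0 0 -0.4" --pt "-56 -1 -18 0 0 0 -0.4" --pt "-56 -1 -15 0 0 0 -0.4" --pt "-56 -1 -10 0 0 0 -0.4"

```text
time: 42.3
tcp_pos: [454.3, -285.2, 259.4]
tcp_rot: [[0.228, 0.974, 0.017], [0.974, -0.227, -0.004], [-0.0, 0.018, -1.0]]
ft_force: [0.3, 0.0, -0.3]
finger_gap: 0.704
```

```bash
python3 plan.py 457 -370 250 -13.7 2
```

```text
t 42.3 tcp [ 454.3 -285.2  259.4] psi -13.2 q6 -0.47 gap 0.704 F [ 0.3  0.  -0.3]
0 [-41.   10.9   4.9] [0.009 0.    0.005]
1 [-40.9  11.1   4.8] [0.009 0.    0.005]
```

Call:
apply_moves --pt "-40 11 6 0.009 0 0.004 -0.5" --pt "-36 11 6 0.009 0 0.004 -0.5" --pt "0 0 0 0 0 0 -0.5" --pt "0 0 0 0 0 0 -0.5" --pt "0 0 0 0 0 0 -0.5"

```text
time: 42.92
tcp_pos: [457.5, -370.1, 251.5]
tcp_rot: [[0.241, 0.971, 0.004], [0.971, -0.241, -0.004], [-0.003, 0.005, -1.0]]
ft_force: [0.1, 0.4, -0.2]
finger_gap: 0.75
```

```bash
python3 plan.py 461 -351 200 -13.7 2; python3 -c "
from h import *
c=imaging.get_calibration('wrist')
np.savez('w17.npz',K=c['camera_matrix'],T=c['world_from_camera'])
snap('wrist','w17.png')"
```

```text
t 42.92 tcp [ 457.5 -370.1  251.5] psi -13.9 q6 -0.56 gap 0.75 F [ 0.1  0.4 -0.2]
0 [ 9.8 -0.7 25.7] [ 0.002  0.002 -0.002]
1 [ 9.7 -0.6 25.7] [ 0.002  0.002 -0.002]
```

View pics/w17.png

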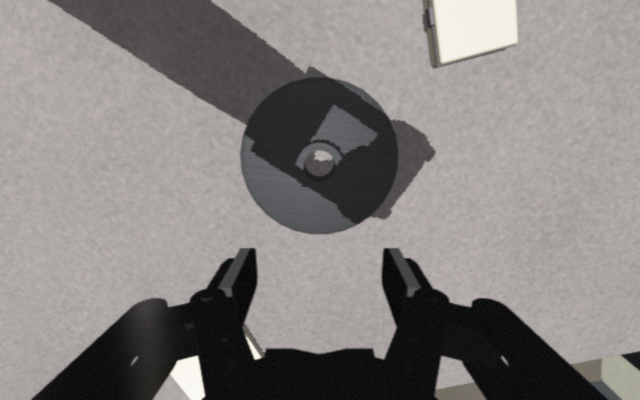

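Run:
```python
from h import *
d=np.load('w17.npz'); c={'camera_matrix':d['K'],'world_from_camera':d['T']}
print(pix2w(c,319.5,156,43),pix2w(c,320,162,67))
im=cv2.imread('pics/raw_w17.png'); cv2.imwrite('pics/w17a.png',cv2.resize(cv2.convertScaleAbs(im[130:195,285:355],alpha=2.2),None,fx=8,fy=8,interpolation=cv2.INTER_CUBIC))
```

```text
[ 463.46280263 -352.0512249    43.        ] [ 463.22876259 -354.7756408    67.        ]
```

View pics/w17a.png

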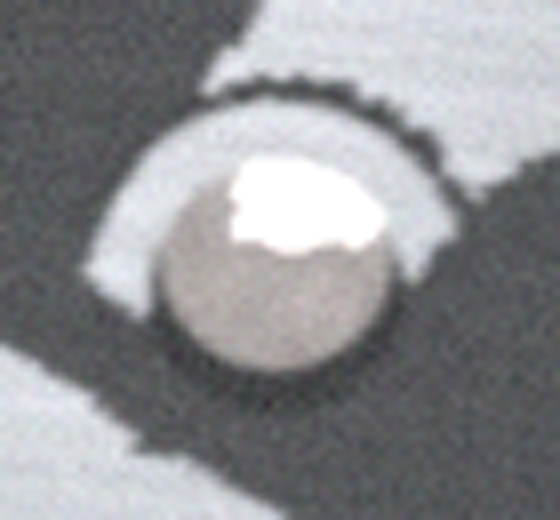

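```bash
python3 - <<'E'
from h import *
d=np.load('w17.npz'); c={'camera_matrix':d['K'],'world_from_camera':d['T']}
print(pix2w(c,319.4,165.2,67))
E
python3 plan.py 462.5 -355 120 -13.7 3
```

```text
[ 461.72937293 -358.07955825   67.        ]
t 42.98 tcp [ 457.6 -370.   251.6] psi -13.9 q6 -0.56 gap 0.747 F [-0.4  0.4  0.9]
0 [ 5.4  0.2 43.8] [ 0.002  0.001 -0.001]
1 [ 5.3  0.3 43.8] [ 0.002  0.001 -0.001]
2 [ 5.3  0.3 43.9] [ 0.002  0.001 -0.001]
```

Call:
apply_moves --pt "5 0 44 0.002 0.001 -0.001 -0.5" --pt "5 0 44 0.002 0.001 -0.001 -0.5" --pt "5 0 35 0.002 0 0 -0.5" --pt "0 0 0 0 0 0 -0.5" --pt "0 0 0 0 0 0 -0.5"

```text
time: 43.6
tcp_pos: [464.4, -353.4, 130.6]
tcp_rot: [[0.233, 0.972, 0.005], [0.972, -0.233, -0.007], [-0.005, 0.006, -1.0]]
ft_force: [0.7, -0.5, 0.5]
finger_gap: 0.751
```

```bash
python3 plan.py 462 -356 50 -13.7 3; python3 -c "
from h import *
c=imaging.get_calibration('wrist')
np.savez('w18.npz',K=c['camera_matrix'],T=c['world_from_camera'])
snap('wrist','w18.png')
im=cv2.imread('pics/raw_w18.png'); cv2.imwrite('pics/w18a.png',cv2.resize(cv2.convertScaleAbs(im[170:300,240:400],alpha=2.2),None,fx=4.5,fy=4.5,interpolation=cv2.INTER_CUBIC))"
```

```text
t 43.6 tcp [ 464.4 -353.4  130.6] psi -13.5 q6 -0.54 gap 0.751 F [ 0.7 -0.5  0.5]
0 [-0.9 -0.7 26.9] [0.002 0.002 0.001]
1 [-0.9 -0.7 26.9] [0.002 0.002 0.001]
2 [-1.  -0.6 26.9] [0.002 0.002 0.001]
```

View pics/w18.png

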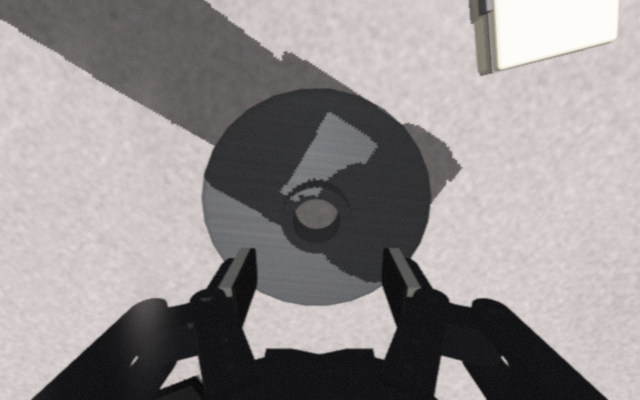

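View pics/w18a.png

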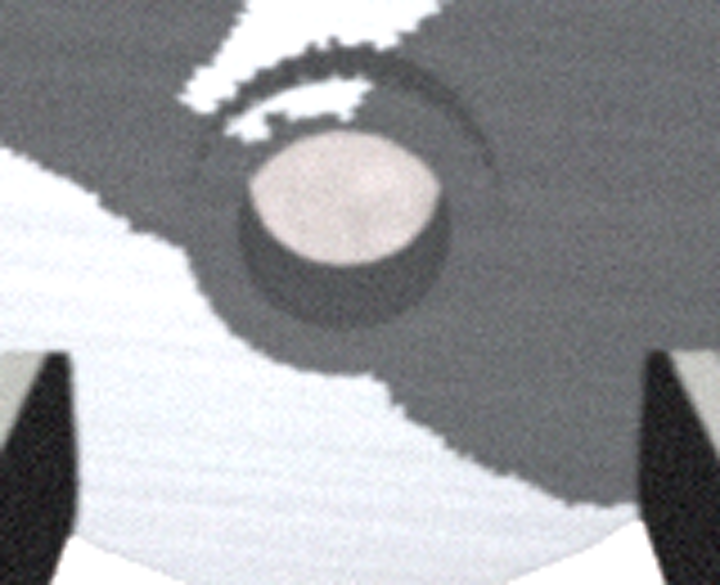

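```bash
python3 - <<'E'
from h import *
d=np.load('w18.npz'); c={'camera_matrix':d['K'],'world_from_camera':d['T']}
print(pix2w(c,316.1,220.1,67))
E
python3 plan.py 462 -357 51 -13.7 3
```

```text
[ 461.54724516 -357.87372578   67.        ]
t 43.65 tcp [ 464.3 -353.3  130.5] psi -13.5 q6 -0.54 gap 0.75 F [-0.2  0.2 -0.6]
0 [-1.2 -0.6 26.5] [0.002 0.002 0.001]
1 [-1.3 -0.5 26.5] [0.002 0.002 0.001]
2 [-1.3 -0.5 26.5] [0.002 0.002 0.001]
```

Call:
apply_moves --pt "-1.8 -0.6 22 0.003 0.003 0.001 -0.5" --pt "-1.8 -0.6 22 0.003 0.003 0.001 -0.5" --pt "-1 0 18 0 0 0 -0.5" --pt "0 0 8 0 0 0 -0.5" --pt "0 0 0 0 0 0 -0.5"

```text
time: 44.28
tcp_pos: [462.7, -359.4, 57.7]
tcp_rot: [[0.236, 0.972, 0.002], [0.972, -0.236, -0.001], [-0.0, 0.002, -1.0]]
ft_force: [-0.1, 0.1, 0.5]
finger_gap: 0.755
```

```bash
python3 plan.py 461.7 -357.6 51 -13.7 1
```

```text
t 44.27 tcp [ 462.7 -359.4   57.7] psi -13.7 q6 -0.55 gap 0.755 F [-0.1  0.1  0.5]
0 [ 1.5 -1.4  6.7] [0.002 0.    0.001]
```

Call:
apply_moves --pt "1 -1 5 0.001 0 0 -0.5" --pt "0.7 -0.5 2.5 0 0 0 -0.3" --pt "0 0 0 0 0 0 0" --pt "0 0 0 0 0 0 0.4" --pt "0 0 0 0 0 0 0.4" --force 70

```text
time: 44.9
tcp_pos: [462.3, -358.0, 51.4]
tcp_rot: [[0.236, 0.972, 0.002], [0.972, -0.236, -0.003], [-0.002, 0.003, -1.0]]
ft_force: [0.6, -0.2, -1.0]
finger_gap: 0.587
```

```bash
python3 plan.py 461.7 -357.6 51 -13.7 1;python3 -c "
from h import *
snap('wrist','w19.png')"
```

```text
t 44.9 tcp [ 462.3 -358.    51.4] psi -13.6 q6 -0.55 gap 0.587 F [ 0.6 -0.2 -1. ]
0 [ 0.2 -0.7  0.4] [0.003 0.002 0.001]
```

View pics/w19.png

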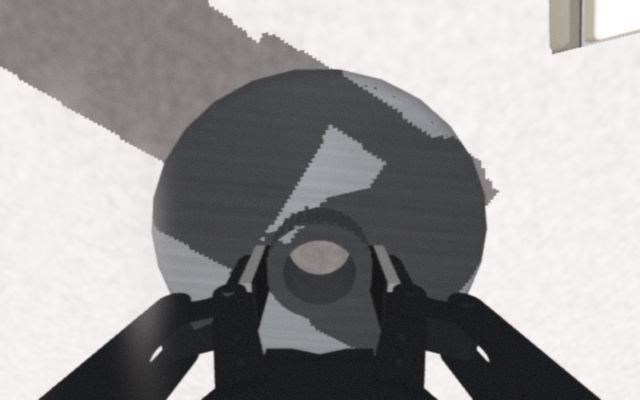

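Call:
apply_moves --pt "0 0 0 0 0 0 0.5" --pt "0 0 -10 0 0 0 0.5" --pt "0 0 -25 0 0 0 0.5" --pt "0 0 -45 0 0 0 0.5" --pt "0 0 -40 0 0 0 0.5"

```text
time: 45.58
tcp_pos: [458.0, -353.3, 166.2]
tcp_rot: [[0.236, 0.972, -0.009], [0.972, -0.236, 0.01], [0.008, -0.012, -1.0]]
ft_force: [1.1, -0.5, -3.9]
finger_gap: 0.589
```

Call:
apply_moves --pt "0 0 -40 0 0 0 0.5" --pt "0 0 -20 0 0 0 0.5" --pt "0 0 0 0 0 0 0.5" --pt "0 0 0 0 0 0 0.5" --pt "0 0 0 0 0 0 0.5"

```text
time: 46.2
tcp_pos: [457.6, -352.6, 225.9]
tcp_rot: [[0.235, 0.972, -0.011], [0.972, -0.235, 0.013], [0.01, -0.014, -1.0]]
ft_force: [-0.1, 0.2, -5.7]
finger_gap: 0.585
```

```bash
python3 plan.py 578.2 -31.2 230 -13.7 8;python3 -c "
from h import *
c=imaging.get_calibration('wrist');s=status.get_obs()
np.savez('w20.npz',K=c['camera_matrix'],T=c['world_from_camera'],p=s['tcp_pos'],M=s['tcp_rot'])
snap('wrist','w20.png')
im=cv2.imread('pics/raw_w20.png'); cv2.imwrite('pics/w20a.png',cv2.resize(cv2.convertScaleAbs(im[180:330,240:400],alpha=2.2),None,fx=4,fy=4,interpolation=cv2.INTER_CUBIC))
snap('side','s20.png')"
```

```text
t 46.2 tcp [ 457.6 -352.6  225.9] psi -13.6 q6 -0.55 gap 0.585 F [-0.1  0.2 -5.7]
0 [42.6  5.2 -0.2] [-0.002 -0.001  0.   ]
1 [42.6  5.2 -0.2] [-0.002 -0.001  0.   ]
2 [42.6  5.2 -0.3] [-0.002 -0.001  0.   ]
3 [42.6  5.2 -0.3] [-0.002 -0.001  0.   ]
4 [42.6  5.2 -0.3] [-0.002 -0.001  0.   ]
5 [42.6  5.2 -0.4] [-0.002 -0.001  0.   ]
6 [42.6  5.2 -0.4] [-0.002 -0.001  0.   ]
7 [42.6  5.1 -0.5] [-0.002 -0.001  0.   ]
```

View pics/w20a.png

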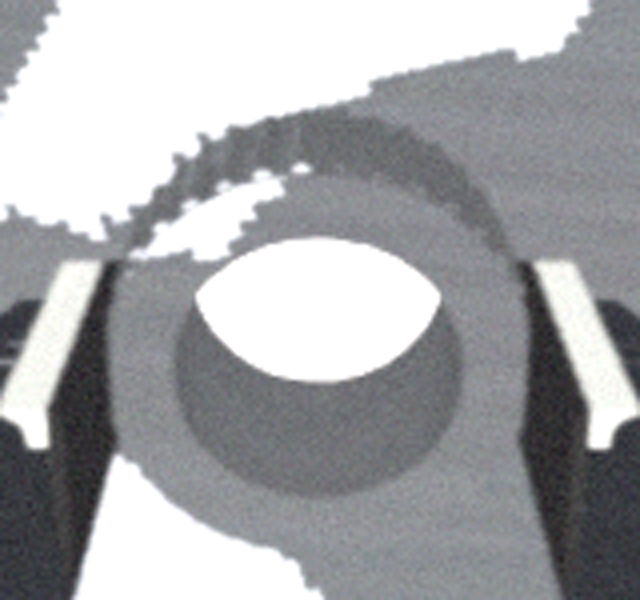

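View pics/s20.png

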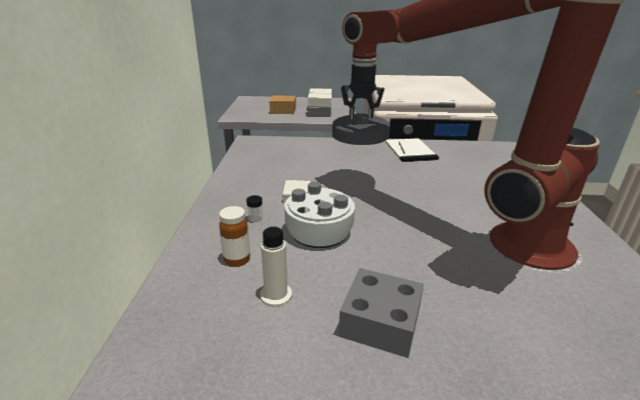

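Run:
```python
from h import *
d=np.load('w20.npz'); c={'camera_matrix':d['K'],'world_from_camera':d['T']}
w=pix2w(c,319.4,271.1,d['p'][2]+15.6); print(w,d['M'].T@(w-d['p']))
```

```text
[ 457.98377419 -353.04258081  241.49815486] [ -0.15852659   0.3077582  -15.60792647]
```

Call:
apply_moves --pt "42 5 -3 -0.003 -0.003 0 0.5" --pt "42 5 -3 -0.003 -0.003 0 0.5" --pt "42 5 -3 -0.003 -0.003 0 0.5" --pt "42 5 -3 -0.003 -0.003 0 0.5" --pt "42 5 -3 -0.003 -0.003 0 0.5"

```text
time: 46.92
tcp_pos: [531.2, -150.9, 236.5]
tcp_rot: [[0.242, 0.97, -0.006], [0.97, -0.242, -0.002], [-0.003, -0.006, -1.0]]
ft_force: [0.4, -0.6, -5.2]
finger_gap: 0.584
```

```bash
python3 plan.py 578.2 -31.2 220 -13.7 3
```

```text
t 46.92 tcp [ 531.2 -150.9  236.5] psi -14.0 q6 -0.16 gap 0.584 F [ 0.4 -0.6 -5.2]
0 [42.5  5.6  5.3] [-0.002  0.001 -0.002]
1 [42.5  5.6  5.4] [-0.002  0.001 -0.002]
2 [42.5  5.7  5.4] [-0.002  0.001 -0.002]
```

Call:
apply_moves --pt "42 5.5 3 -0.002 0.001 -0.002 0.5" --pt "42 5.5 3 -0.002 0.001 -0.002 0.5" --pt "37 5.5 3 -0.002 0.001 -0.002 0.5" --pt "0 0 0 0 0 0 0.5" --pt "0 0 0 0 0 0 0.5"

```text
time: 47.55
tcp_pos: [576.4, -30.6, 223.1]
tcp_rot: [[0.231, 0.973, -0.005], [0.973, -0.231, 0.001], [-0.0, -0.005, -1.0]]
ft_force: [0.6, 0.7, -4.5]
finger_gap: 0.59
```

```bash
python3 plan.py 578.2 -31.2 190 -13.7 3
```

```text
t 47.55 tcp [576.4 -30.6 223.1] psi -13.4 q6 0.05 gap 0.59 F [ 0.6  0.7 -4.5]
0 [-0.1  0.7 11. ] [-0.002  0.     0.002]
1 [-0.1  0.7 11. ] [-0.002  0.     0.002]
2 [-0.1  0.7 11. ] [-0.002  0.     0.002]
```

Call:
apply_moves --pt "-0.2 1.2 12 -0.002 0 0.001 0.5" --pt "-0.2 1 12 -0.002 0 0.001 0.5" --pt "0 0.5 10 -0.001 0 0 0.5" --pt "0 0 2 0 0 0 0.5" --pt "0 0 0 0 0 0 0.5"

```text
time: 48.18
tcp_pos: [577.6, -34.3, 182.8]
tcp_rot: [[0.238, 0.971, -0.002], [0.971, -0.238, -0.0], [-0.001, -0.002, -1.0]]
ft_force: [0.6, -0.5, -5.3]
finger_gap: 0.587
```

```bash
python3 plan.py 578.6 -31.3 160 -13.7 3; python3 -c "
from h import *
c=imaging.get_calibration('wrist');s=status.get_obs()
np.savez('w21.npz',K=c['camera_matrix'],T=c['world_from_camera'],p=s['tcp_pos'],M=s['tcp_rot'])
snap('wrist','w21.png'); snap('side','s21.png',(240,120,400,260),4)"
```

```text
t 48.17 tcp [577.6 -34.3 182.8] psi -13.7 q6 0.05 gap 0.587 F [ 0.6 -0.5 -5.3]
0 [1.1 0.1 7.6] [-0.001  0.    -0.   ]
1 [1.1 0.1 7.6] [-0.001  0.    -0.   ]
2 [1.1 0.1 7.6] [-0.001  0.    -0.   ]
```

View pics/w21.png

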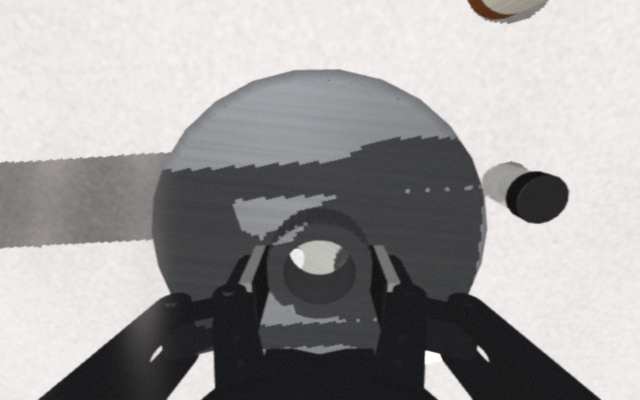

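View pics/s21.png

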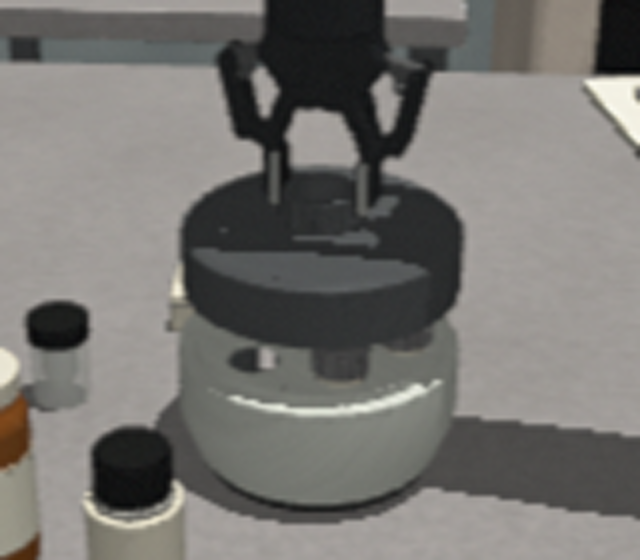

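Call:
apply_moves --pt "1.6 0.2 8 -0.001 0 0 0.5" --pt "1.2 0.1 8 0 0 0 0.5" --pt "0 0 5 0 0 0 0.5" --pt "0 0 0 0 0 0 0.5" --pt "0 0 0 0 0 0 0.5"

```text
time: 48.9
tcp_pos: [579.2, -31.2, 161.5]
tcp_rot: [[0.237, 0.972, 0.0], [0.972, -0.237, -0.001], [-0.001, 0.001, -1.0]]
ft_force: [-0.1, 0.6, -4.1]
finger_gap: 0.588
```

```bash
python3 plan.py 578.6 -31.3 150 -13.7 2
```

```text
t 48.9 tcp [579.2 -31.2 161.5] psi -13.7 q6 0.06 gap 0.588 F [-0.1  0.6 -4.1]
0 [-0.1 -0.3  5.8] [ 0.  0. -0.]
1 [-0.1 -0.3  5.8] [ 0.  0. -0.]
```

Call:
apply_moves --pt "0 -0.4 4 0 0 0 0.5" --pt "0 -0.2 4 0 0 0 0.5" --pt "0 0 3 0 0 0 0.5" --pt "0 0 2 0 0 0 0.5" --pt "0 0 0 0 0 0 0.5"

```text
time: 49.52
tcp_pos: [578.8, -31.2, 148.0]
tcp_rot: [[0.237, 0.971, 0.001], [0.971, -0.237, -0.001], [-0.001, 0.001, -1.0]]
ft_force: [-0.1, 0.3, -5.6]
finger_gap: 0.588
```

Call:
apply_moves --pt "0 0 2 0 0 0 0.5" --pt "0 0 2 0 0 0 0.5" --pt "0 0 2 0 0 0 0.5" --pt "0 0 0 0 0 0 0.5" --pt "0 0 0 0 0 0 0.5"

```text
time: 50.15
tcp_pos: [579.0, -31.2, 141.9]
tcp_rot: [[0.237, 0.971, 0.002], [0.971, -0.237, -0.001], [-0.001, 0.002, -1.0]]
ft_force: [-1.2, -0.7, -5.5]
finger_gap: 0.588
```

Past the deck edge with no contact. Now the last few mm.

Call:
apply_moves --pt "0 0 1.5 0 0 0 0.5" --pt "0 0 1 0 0 0 0.5" --pt "0 0 0.7 0 0 0 0.5" --pt "0 0 0.5 0 0 0 0.5" --pt "0 0 0 0 0 0 0.5"

```text
time: 50.78
tcp_pos: [579.2, -31.3, 138.5]
tcp_rot: [[0.237, 0.972, 0.002], [0.972, -0.237, -0.001], [-0.001, 0.002, -1.0]]
ft_force: [0.2, -0.1, -4.7]
finger_gap: 0.587
```

Call:
apply_moves --pt "0 0 0.7 0 0 0 0.5" --pt "0 0 0.5 0 0 0 0.5" --pt "0 0 0.3 0 0 0 0.5" --pt "0 0 0 0 0 0 0.5" --pt "0 0 0 0 0 0 0.5"

```text
time: 51.4
tcp_pos: [579.3, -31.3, 138.5]
tcp_rot: [[0.237, 0.972, 0.002], [0.972, -0.237, -0.001], [-0.001, 0.002, -1.0]]
ft_force: [-1.2, 0.2, -2.0]
finger_gap: 0.59
```

Call:
apply_moves --pt "0 0 0.5 0 0 0 0.5" --pt "0 0 0 0 0 0 0" --pt "0 0 0 0 0 0 -0.5" --pt "0 0 0 0 0 0 -0.5" --pt "0 0 -20 0 0 0 -0.5"

```text
time: 52.02
tcp_pos: [580.0, -31.4, 158.8]
tcp_rot: [[0.237, 0.971, 0.004], [0.971, -0.237, -0.002], [-0.001, 0.004, -1.0]]
ft_force: [-0.4, 0.0, 0.2]
finger_gap: 0.748
```

Call:
apply_moves --pt "0 0 -50 0 0 0 -0.5" --pt "0 0 -50 0 0 0 -0.5" --pt "0 0 0 0 0 0 -0.5" --pt "0 0 0 0 0 0 -0.5" --pt "0 0 0 0 0 0 -0.5"

```text
time: 52.65
tcp_pos: [581.9, -31.7, 270.3]
tcp_rot: [[0.237, 0.971, 0.016], [0.971, -0.237, -0.004], [0.0, 0.016, -1.0]]
ft_force: [0.1, -0.8, 0.2]
finger_gap: 0.75
```

```bash
python3 plan.py 660 200 290 -13.7 5; python3 -c "
from h import *
c=imaging.get_calibration('wrist');s=status.get_obs()
np.savez('w22.npz',K=c['camera_matrix'],T=c['world_from_camera'],p=s['tcp_pos'],M=s['tcp_rot'])
snap('wrist','w22.png'); snap('side','s22.png',(240,120,400,260),4)"
```

```text
t 52.65 tcp [581.9 -31.7 270.3] psi -13.7 q6 0.06 gap 0.75 F [ 0.1 -0.8  0.2]
0 [48.7  4.3 -3.9] [ 0.003 -0.    -0.   ]
1 [48.7  4.2 -3.9] [ 0.003 -0.    -0.   ]
2 [48.7  4.2 -3.9] [ 0.003 -0.    -0.   ]
3 [48.7  4.2 -3.9] [ 0.003 -0.    -0.   ]
4 [48.7  4.2 -3.9] [ 0.003 -0.    -0.   ]
```

View pics/w22.png

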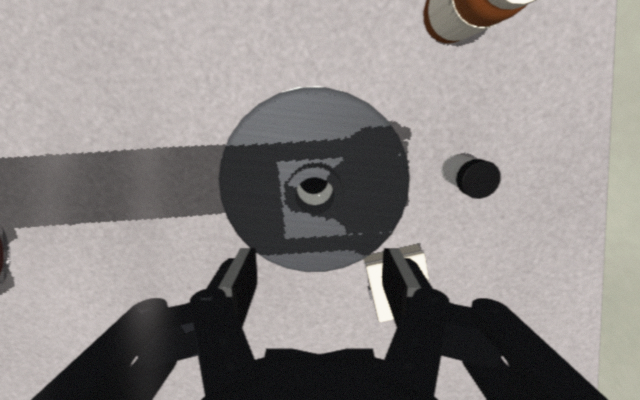

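View pics/s22.png

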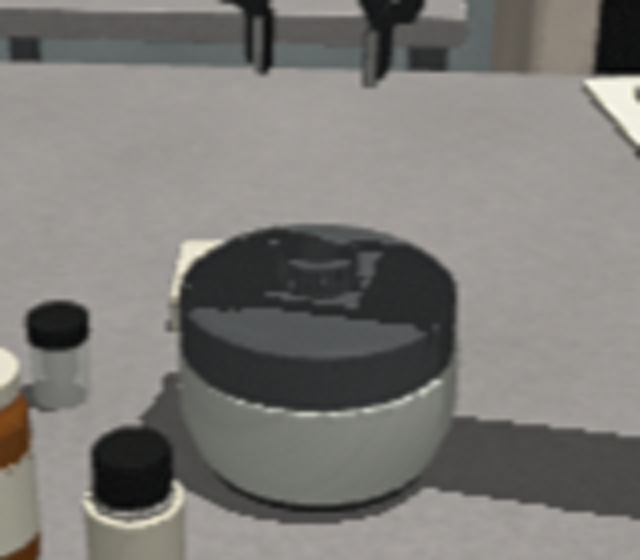

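```bash
python3 - <<'E'
from h import *
d=np.load('w22.npz'); c={'camera_matrix':d['K'],'world_from_camera':d['T']}
im=cv2.imread('pics/raw_w22.png'); cv2.imwrite('pics/w22a.png',cv2.resize(cv2.convertScaleAbs(im[150:225,275:355],alpha=2),None,fx=8,fy=8,interpolation=cv2.INTER_CUBIC))
c=imaging.get_calibration('top'); print('jar',pix2w(c,283,141,140))
E
python3 plan.py 655 215 250 156 16
```

```text
jar [783.10856501 106.23939333 140.        ]
t 52.75 tcp [581.5 -31.6 269.3] psi -13.7 q6 0.06 gap 0.746 F [-0.1  0.7 -0.4]
0 [16.1  0.8  1.2] [ 0.     0.001 -0.185]
1 [15.6  3.7  1.2] [ 0.     0.001 -0.185]
2 [14.7  6.5  1.3] [ 0.     0.001 -0.185]
3 [13.2  9.1  1.3] [ 0.     0.001 -0.185]
4 [11.3 11.4  1.3] [ 0.     0.001 -0.185]
5 [ 9.  13.3  1.3] [ 0.     0.001 -0.185]
6 [ 6.4 14.7  1.3] [ 0.     0.001 -0.185]
7 [ 3.6 15.7  1.3] [ 0.     0.001 -0.185]
8 [ 0.6 16.1  1.3] [ 0.     0.001 -0.185]
9 [-2.3 15.9  1.3] [ 0.     0.001 -0.185]
10 [-5.2 15.2  1.3] [ 0.     0.001 -0.185]
11 [-7.9 14.   1.3] [ 0.     0.001 -0.185]
12 [-10.4  12.3   1.3] [ 0.     0.001 -0.185]
13 [-12.5  10.2   1.3] [ 0.     0.001 -0.185]
14 [-14.1   7.7   1.2] [ 0.     0.001 -0.185]
15 [-15.3   5.    1.2] [ 0.     0.001 -0.185]
```

View pics/w22a.png

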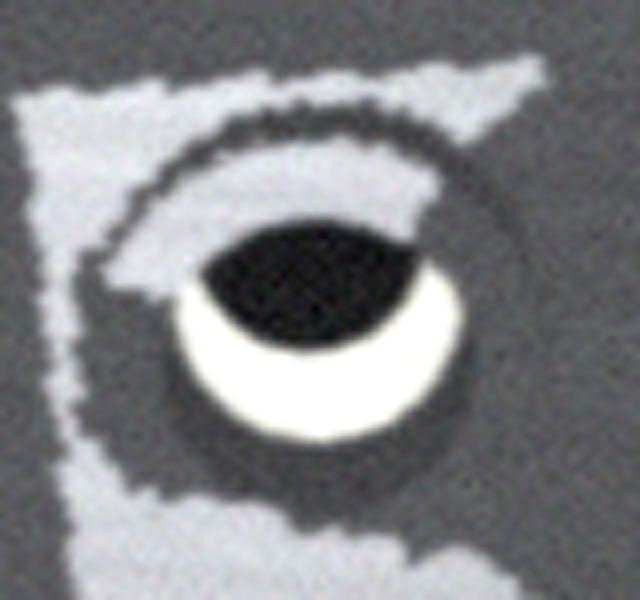

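Run:
```python
from h import *
d=np.load('w22.npz'); c={'camera_matrix':d['K'],'world_from_camera':d['T']}
print(pix2w(c,314.6,194.6,154),pix2w(c,313.4,180.1,95))
```

```text
[579.73693233 -31.62520603 154.        ] [578.30004068 -32.19682291  95.        ]
```

Call:
apply_moves --pt "16 1 0 0 0.001 -0.185 -0.5" --pt "16 4 0 0 0.001 -0.185 -0.5" --pt "15 6.5 0 0 0.001 -0.185 -0.5" --pt "13 9 0 0 0.001 -0.185 -0.5" --pt "11 11 0 0 0.001 -0.185 -0.5"

```text
time: 53.38
tcp_pos: [601.7, 46.9, 261.9]
tcp_rot: [[-0.646, 0.764, 0.001], [0.764, 0.646, 0.002], [0.001, 0.002, -1.0]]
ft_force: [0.8, -0.1, 1.2]
finger_gap: 0.754
```

Call:
apply_moves --pt "9 13 0 0 0.001 -0.185 -0.5" --pt "6.5 14.5 0 0 0.001 -0.185 -0.5" --pt "3.5 15.5 0 0 0.001 -0.185 -0.5" --pt "0.5 16 0 0 0.001 -0.185 -0.5" --pt "-2.5 16 0 0 0.001 -0.185 -0.5"

```text
time: 54.0
tcp_pos: [620.6, 126.2, 253.9]
tcp_rot: [[-0.998, -0.068, -0.016], [-0.068, 0.998, 0.004], [0.016, 0.005, -1.0]]
ft_force: [0.9, 0.3, 0.9]
finger_gap: 0.751
```

```bash
python3 plan.py 662 225 260 156 6
```

```text
t 54.0 tcp [620.6 126.2 253.9] psi 93.9 q6 -1.56 gap 0.751 F [0.9 0.3 0.9]
0 [-8.  16.  -1.1] [ 0.002 -0.002 -0.181]
1 [-10.7  14.3  -1.1] [ 0.002 -0.002 -0.181]
2 [-13.1  12.1  -1.1] [ 0.002 -0.002 -0.181]
3 [-15.1   9.5  -1.1] [ 0.002 -0.002 -0.181]
4 [-16.6   6.7  -1.1] [ 0.002 -0.002 -0.181]
5 [-17.5   3.6  -1. ] [ 0.002 -0.002 -0.181]
```

Call:
apply_moves --pt "-8 16 -3 0.002 -0.002 -0.181 -0.5" --pt "-11 14 -3 0.002 -0.002 -0.181 -0.5" --pt "-13 12 -2 0.002 -0.002 -0.181 -0.5" --pt "-15 9.5 -2 0.002 -0.002 -0.181 -0.5" --pt "-16.5 6.5 -2 0.002 -0.002 -0.181 -0.5"

```text
time: 54.62
tcp_pos: [652.4, 210.7, 256.8]
tcp_rot: [[-0.537, -0.844, -0.017], [-0.844, 0.537, -0.002], [0.011, 0.013, -1.0]]
ft_force: [0.7, -0.4, 0.1]
finger_gap: 0.752
```

```bash
python3 plan.py 662 225 260 156 1
```

```text
t 54.62 tcp [652.4 210.7 256.8] psi 147.5 q6 -2.37 gap 0.752 F [ 0.7 -0.4  0.1]
0 [-17.2  -0.4  -3.4] [ 0.014 -0.01  -0.148]
```

Call:
apply_moves --pt "-12 0 0 0.01 -0.008 -0.12 -0.5" --pt "-6 0 0 0.005 -0.004 -0.05 -0.5" --pt "0 0 0 0 0 0 -0.5" --pt "0 0 0 0 0 0 -0.5" --pt "0 0 0 0 0 0 -0.5"

```text
time: 55.25
tcp_pos: [659.8, 227.1, 250.0]
tcp_rot: [[-0.381, -0.925, -0.007], [-0.925, 0.381, -0.0], [0.003, 0.006, -1.0]]
ft_force: [0.5, 1.3, -0.9]
finger_gap: 0.753
```

```bash
python3 plan.py 662 231.8 200 156 2;python3 -c "
from h import *
c=imaging.get_calibration('wrist');s=status.get_obs()
np.savez('w23.npz',K=c['camera_matrix'],T=c['world_from_camera'],p=s['tcp_pos'],M=s['tcp_rot'])
snap('wrist','w23.png')"
```

```text
t 55.25 tcp [659.8 227.1 250. ] psi 157.6 q6 -2.53 gap 0.753 F [ 0.5  1.3 -0.9]
0 [-2.7 -0.3 25. ] [ 0.003 -0.002  0.014]
1 [-2.6 -0.2 25. ] [ 0.003 -0.002  0.014]
```

View pics/w23.png

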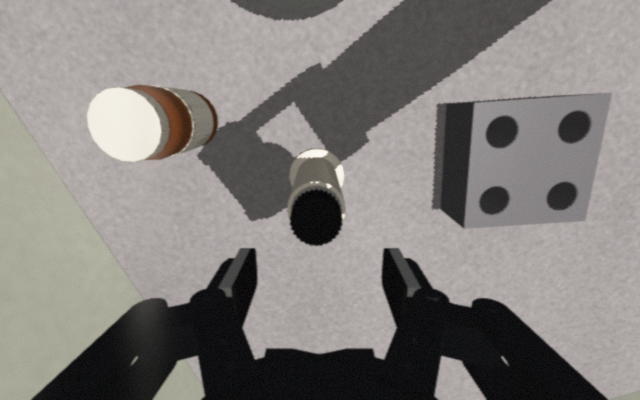

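Run:
```python
from h import *
d=np.load('w23.npz'); c={'camera_matrix':d['K'],'world_from_camera':d['T']}
w=pix2w(c,316.5,218.5,174);print(w,d['M'].T@(w-d['p']))
```

```text
[663.66614588 231.82471102 174.        ] [-6.08930723 -2.28150016 76.01094363]
```

Call:
apply_moves --pt "-3 -1 22 0.003 -0.002 0.01 -0.5" --pt "-2.5 -1 22 0.003 -0.002 0.01 -0.5" --pt "0 0 12 0 0 0 -0.5" --pt "0 0 0 0 0 0 -0.5" --pt "0 0 0 0 0 0 -0.5"

```text
time: 55.92
tcp_pos: [664.7, 230.6, 195.1]
tcp_rot: [[-0.401, -0.916, 0.004], [-0.916, 0.401, 0.002], [-0.003, -0.003, -1.0]]
ft_force: [-0.6, -1.3, -0.1]
finger_gap: 0.747
```

```bash
python3 plan.py 663.2 231.8 152 156 2;python3 -c "
from h import *
c=imaging.get_calibration('wrist');s=status.get_obs()
np.savez('w24.npz',K=c['camera_matrix'],T=c['world_from_camera'],p=s['tcp_pos'],M=s['tcp_rot'])
snap('wrist','w24.png')"
```

```text
t 55.92 tcp [664.7 230.6 195.1] psi 156.3 q6 -2.5 gap 0.747 F [-0.6 -1.3 -0.1]
0 [-0.2  1.  21.6] [-0.001  0.001  0.003]
1 [-0.2  0.9 21.6] [-0.001  0.001  0.003]
```

View pics/w24.png

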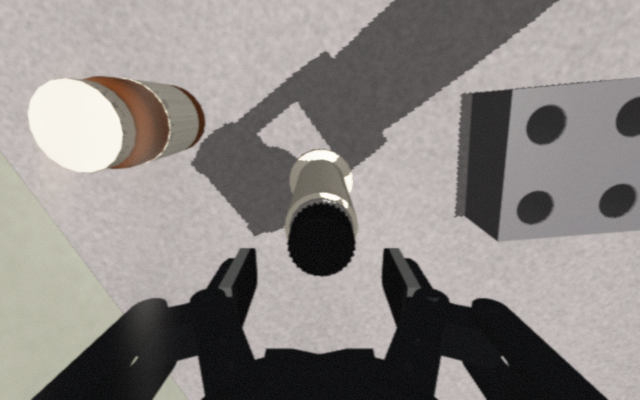

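Run:
```python
from h import *
d=np.load('w24.npz'); c={'camera_matrix':d['K'],'world_from_camera':d['T']}
w=pix2w(c,321.5,242.5,174);print(w,d['M'].T@(w-d['p']))
```

```text
[663.94882306 231.7161008  174.        ] [-0.67933465  1.17121249 21.11113145]
```

Call:
apply_moves --pt "-0.5 0.6 15 -0.001 0.001 0 -0.5" --pt "0 0.4 15 0 0 0 -0.5" --pt "0 0 10 0 0 0 -0.5" --pt "0 0 0 0 0 0 -0.3" --pt "0 0 0 0 0 0 -0.3"

```text
time: 56.6
tcp_pos: [664.1, 231.6, 152.8]
tcp_rot: [[-0.401, -0.916, 0.003], [-0.916, 0.401, 0.001], [-0.002, -0.002, -1.0]]
ft_force: [0.0, -0.9, -0.3]
finger_gap: 0.652
```

```bash
python3 plan.py 663.4 231.8 152 156 1
```

```text
t 56.6 tcp [664.1 231.6 152.8] psi 156.3 q6 -2.5 gap 0.652 F [ 0.  -0.9 -0.3]
0 [0.1 0.8 0.8] [-0.002  0.002  0.006]
```

Call:
apply_moves --pt "0 0 0.5 0 0 0 0.2" --pt "0 0 0 0 0 0 0.6" --pt "0 0 0 0 0 0 0.6" --pt "0 0 0 0 0 0 0.6" --pt "0 0 0 0 0 0 0.6"

```text
time: 57.22
tcp_pos: [664.5, 231.8, 153.2]
tcp_rot: [[-0.401, -0.916, 0.004], [-0.916, 0.401, 0.002], [-0.003, -0.003, -1.0]]
ft_force: [0.1, 1.3, -0.3]
finger_gap: 0.445
```

Call:
apply_moves --pt "0 0 -10 0 0 0 0.6" --pt "0 0 -30 0 0 0 0.6" --pt "0 0 -50 0 0 0 0.6" --pt "0 0 -40 0 0 0 0.6" --pt "0 0 -25 0 0 0 0.6"

```text
time: 57.85
tcp_pos: [663.2, 230.8, 308.2]
tcp_rot: [[-0.402, -0.916, -0.0], [-0.916, 0.402, -0.0], [0.0, 0.0, -1.0]]
ft_force: [0.7, 0.4, -3.4]
finger_gap: 0.442
```

```bash
python3 plan.py 663.4 231.8 335 156 3; python3 -c "
from h import *
snap('side','s25.png')"
```

```text
t 57.85 tcp [663.2 230.8 308.2] psi 156.3 q6 -2.5 gap 0.442 F [ 0.7  0.4 -3.4]
0 [-0.3  0.1 -8.9] [ 0.    -0.     0.002]
1 [-0.3  0.1 -8.9] [ 0.    -0.     0.002]
2 [-0.3  0.1 -8.9] [ 0.    -0.     0.002]
```

View pics/s25.png

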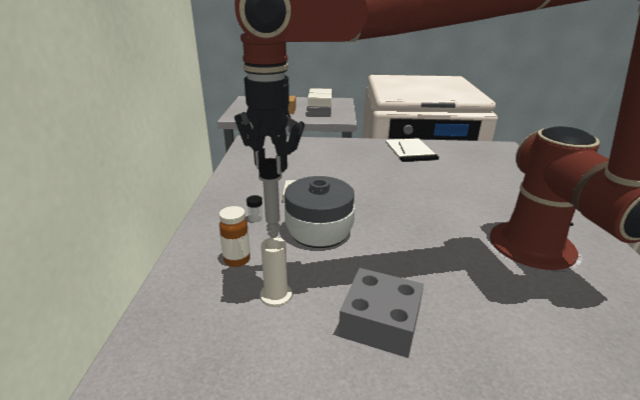

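Call:
apply_moves --pt "0 0 -15 0 0 0 0.6" --pt "0 0 -7 0 0 0 0.6" --pt "0 0 0 0 0 0 0.6" --pt "0 0 0 0 0 0 0.6" --pt "0 0 0 0 0 0 0.6"

```text
time: 58.52
tcp_pos: [663.1, 230.8, 331.8]
tcp_rot: [[-0.402, -0.916, -0.0], [-0.916, 0.402, -0.0], [0.0, 0.0, -1.0]]
ft_force: [-1.1, 0.3, -2.7]
finger_gap: 0.445
```

```bash
python3 plan.py 578.8 -31.5 330 156 6
```

```text
t 58.52 tcp [663.1 230.8 331.8] psi 156.3 q6 -2.5 gap 0.445 F [-1.1  0.3 -2.7]
0 [45.7 -4.7  0.3] [ 0.    -0.     0.001]
1 [45.7 -4.7  0.3] [ 0.    -0.     0.001]
2 [45.7 -4.8  0.3] [ 0.    -0.     0.001]
3 [45.7 -4.8  0.3] [ 0.    -0.     0.001]
4 [45.7 -4.9  0.3] [ 0.    -0.     0.001]
5 [45.7 -4.9  0.3] [ 0.    -0.     0.001]
```

Call:
apply_moves --pt "40 -4 -1 0 0 0.001 0.6" --pt "45 -5 -2 0 0 0.001 0.6" --pt "45 -5 -2 0 0 0.001 0.6" --pt "45 -5 -2 0 0 0.001 0.6" --pt "45 -5 -2 0 0 0.001 0.6"

```text
time: 59.15
tcp_pos: [593.8, 16.8, 335.7]
tcp_rot: [[-0.401, -0.916, -0.007], [-0.916, 0.401, -0.001], [0.004, 0.006, -1.0]]
ft_force: [0.9, 0.7, -3.2]
finger_gap: 0.444
```

```bash
python3 plan.py 578.8 -31.5 330 156 2
```

```text
t 59.15 tcp [593.8  16.8 335.7] psi 156.3 q6 -2.82 gap 0.444 F [ 0.9  0.7 -3.2]
0 [25.1 -2.9  2.9] [ 0.003 -0.002  0.003]
1 [25.1 -2.9  2.9] [ 0.003 -0.002  0.003]
```

Call:
apply_moves --pt "25 -3 2 0.003 -0.002 0.002 0.6" --pt "20 -3 2 0.003 -0.002 0.002 0.6" --pt "0 0 0 0 0 0 0.6" --pt "0 0 0 0 0 0 0.6" --pt "0 0 0 0 0 0 0.6"

```text
time: 59.78
tcp_pos: [579.3, -29.8, 329.8]
tcp_rot: [[-0.408, -0.913, -0.003], [-0.913, 0.408, 0.001], [-0.0, 0.003, -1.0]]
ft_force: [0.1, 0.5, -2.5]
finger_gap: 0.441
```

```bash
python3 plan.py 578.8 -31.5 325 156 2;python3 -c "
from h import *
snap('wrist','w26.png'); snap('side','s26.png',(240,80,400,230),4)"
```

```text
t 59.77 tcp [579.3 -29.8 329.8] psi 155.9 q6 -2.9 gap 0.441 F [ 0.1  0.5 -2.5]
0 [ 0.9 -0.1  2.4] [ 0.001  0.    -0.001]
1 [ 0.9 -0.1  2.4] [ 0.001  0.    -0.001]
```

View pics/w26.png

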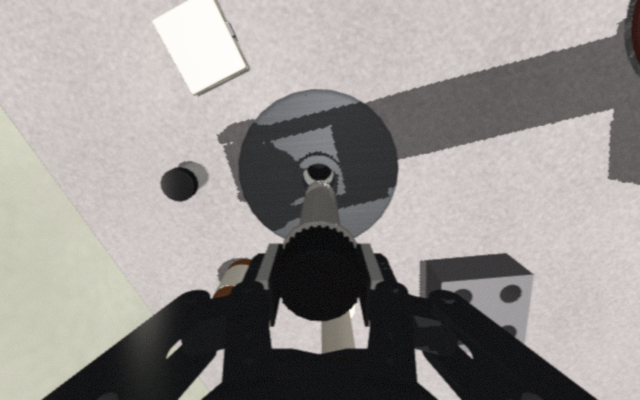

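View pics/s26.png

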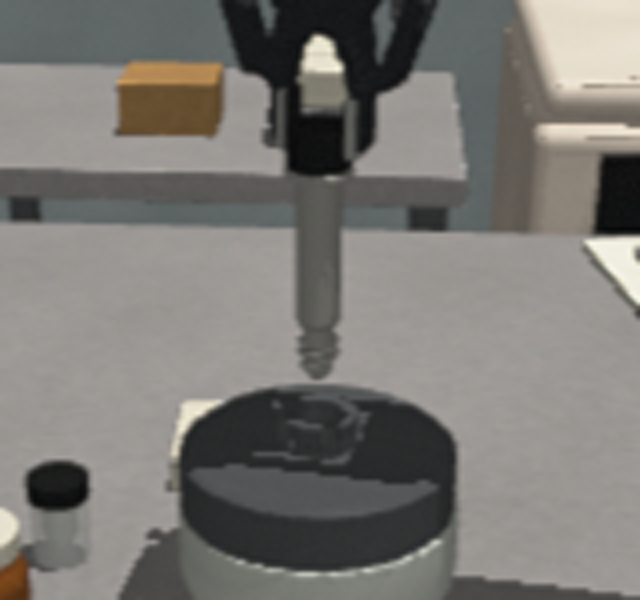

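Call:
apply_moves --pt "1 0 4 0.001 0 0 0.6" --pt "0.8 0 4 0 0 0 0.6" --pt "0 0 8 0 0 0 0.6" --pt "0 0 0 0 0 0 0.6" --pt "0 0 0 0 0 0 0.6"

```text
time: 60.5
tcp_pos: [578.5, -30.6, 312.1]
tcp_rot: [[-0.407, -0.913, -0.002], [-0.913, 0.407, 0.001], [0.0, 0.003, -1.0]]
ft_force: [-0.6, 0.3, -3.0]
finger_gap: 0.442
```

```bash
python3 plan.py 578.8 -31.5 260 156 4
```

```text
t 60.5 tcp [578.5 -30.6 312.1] psi 156.0 q6 -2.9 gap 0.442 F [-0.6  0.3 -3. ]
0 [ 0.2 -0.2 13. ] [ 0.001 -0.    -0.   ]
1 [ 0.2 -0.2 13. ] [ 0.001 -0.    -0.   ]
2 [ 0.2 -0.2 13. ] [ 0.001 -0.    -0.   ]
3 [ 0.2 -0.2 13. ] [ 0.001 -0.    -0.   ]
```

Call:
apply_moves --pt "0.4 -0.3 10 0.001 0 0 0.6" --pt "0.3 -0.2 10 0.001 0 0 0.6" --pt "0 0 10 0 0 0 0.6" --pt "0 0 10 0 0 0 0.6" --pt "0 0 0 0 0 0 0.6"

```text
time: 61.12
tcp_pos: [578.2, -31.5, 268.4]
tcp_rot: [[-0.407, -0.913, -0.002], [-0.913, 0.407, 0.0], [0.001, 0.002, -1.0]]
ft_force: [0.2, 0.4, -2.3]
finger_gap: 0.441
```

```bash
python3 plan.py 578.8 -31.5 248 156 4
```

```text
t 61.12 tcp [578.2 -31.5 268.4] psi 156.0 q6 -2.91 gap 0.441 F [ 0.2  0.4 -2.3]
0 [-0.1 -0.1  5.1] [ 0. -0. -0.]
1 [-0.1 -0.1  5.1] [ 0. -0. -0.]
2 [-0.1 -0.1  5.1] [ 0. -0. -0.]
3 [-0.1 -0.1  5.1] [ 0. -0. -0.]
```

Call:
apply_moves --pt "-0.2 -0.3 5 0 0 0 0.6" --pt "-0.2 -0.2 6 0 0 0 0.6" --pt "0 0 6 0 0 0 0.6" --pt "0 0 5 0 0 0 0.6" --pt "0 0 5 0 0 0 0.6"

```text
time: 61.75
tcp_pos: [579.5, -31.9, 241.2]
tcp_rot: [[-0.407, -0.913, 0.0], [-0.913, 0.407, -0.001], [0.001, -0.001, -1.0]]
ft_force: [-0.1, 0.2, -2.1]
finger_gap: 0.443
```

Call:
apply_moves --pt "0 0 4 0 0 0 0.6" --pt "0 0 4 0 0 0 0.6" --pt "0 0 4 0 0 0 0.6" --pt "0 0 4 0 0 0 0.6" --pt "0 0 0 0 0 0 0.6"

```text
time: 62.38
tcp_pos: [579.2, -31.8, 223.4]
tcp_rot: [[-0.407, -0.913, -0.001], [-0.913, 0.407, -0.001], [0.001, 0.0, -1.0]]
ft_force: [-0.4, -0.6, -3.4]
finger_gap: 0.443
```

```bash
python3 plan.py 578.8 -31.5 200 156 4; python3 -c "
from h import *
print(np.round(status.get_obs()['torque'],2))"
```

```text
t 62.38 tcp [579.2 -31.8 223.4] psi 156.0 q6 -2.9 gap 0.443 F [-0.4 -0.6 -3.4]
0 [-0.   0.1  5.8] [ 0. -0. -0.]
1 [-0.   0.1  5.8] [ 0. -0. -0.]
2 [-0.   0.1  5.8] [ 0. -0. -0.]
3 [-0.   0.1  5.8] [ 0. -0. -0.]
[-0.1   0.12 -0.01]
```

Call:
apply_moves --pt "0 0 4 0 0 0 0.6" --pt "0 0 4 0 0 0 0.6" --pt "0 0 4 0 0 0 0.6" --pt "0 0 3 0 0 0 0.6" --pt "0 0 3 0 0 0 0.6"

```text
time: 63.0
tcp_pos: [579.5, -32.0, 204.8]
tcp_rot: [[-0.407, -0.913, 0.0], [-0.913, 0.407, -0.001], [0.001, -0.001, -1.0]]
ft_force: [-0.7, -0.2, -1.8]
finger_gap: 0.444
```

Call:
apply_moves --pt "0 0 3 0 0 0 0.6" --pt "0 0 3 0 0 0 0.6" --pt "0 0 3 0 0 0 0.6" --pt "0 0 3 0 0 0 0.6" --pt "0 0 0 0 0 0 0.6"

```text
time: 63.62
tcp_pos: [578.9, -32.2, 192.7]
tcp_rot: [[-0.407, -0.913, -0.002], [-0.913, 0.407, -0.002], [0.002, 0.001, -1.0]]
ft_force: [-0.7, -0.9, -2.9]
finger_gap: 0.441
```

Call:
apply_moves --pt "0 0 3 0 0 0 0.6" --pt "0 0 3 0 0 0 0.6" --pt "0 0 2 0 0 0 0.6" --pt "0 0 2 0 0 0 0.6" --pt "0 0 0 0 0 0 0.6"

```text
time: 64.25
tcp_pos: [578.8, -32.3, 181.5]
tcp_rot: [[-0.407, -0.913, -0.002], [-0.913, 0.407, -0.002], [0.002, 0.001, -1.0]]
ft_force: [-1.2, -0.5, -3.0]
finger_gap: 0.445
```

Call:
apply_moves --pt "0 0 1 0 0 0 0.6" --pt "0 0 1 0 0 0 0.6" --pt "0 0 1 0 0 0 0.6" --pt "0 0 1 0 0 0 0.6" --pt "0 0 0 0 0 0 0.6"

```text
time: 64.88
tcp_pos: [578.8, -32.4, 177.5]
tcp_rot: [[-0.407, -0.913, -0.002], [-0.913, 0.407, -0.002], [0.002, 0.001, -1.0]]
ft_force: [-1.2, -2.1, -1.8]
finger_gap: 0.443
```

Call:
apply_moves --pt "0 0 0.8 0 0 0 0.6" --pt "0 0 0.8 0 0 0 0.6" --pt "0 0 0.8 0 0 0 0.6" --pt "0 0 0.5 0 0 0 0.6" --pt "0 0 0 0 0 0 0.6"

```text
time: 65.5
tcp_pos: [579.0, -32.3, 177.0]
tcp_rot: [[-0.407, -0.913, -0.001], [-0.913, 0.407, -0.002], [0.002, 0.0, -1.0]]
ft_force: [-2.9, -0.2, 1.6]
finger_gap: 0.442
```

Call:
apply_moves --pt "0 0 0.8 0 0 0 0.6" --pt "0 0 0.8 0 0 0 0.6" --pt "0 0 0.8 0 0 0 0.6" --pt "0 0 0.5 0 0 0 0.6" --pt "0 0 0 0 0 0 0.6"

```text
time: 66.12
tcp_pos: [579.0, -32.3, 176.8]
tcp_rot: [[-0.407, -0.913, -0.002], [-0.913, 0.407, -0.002], [0.002, 0.001, -1.0]]
ft_force: [-3.2, 0.1, 2.6]
finger_gap: 0.441
```

Contact at TCP z ≈ 177, so the flange is about 12 mm above home. I'll turn clockwise (+z of the tool) with a light down-feed.

Call:
apply_moves --pt "0 0 0.4 0 0 0.15 0.6" --pt "0 0 0.5 0 0 0.15 0.6" --pt "0 0 0.5 0 0 0.15 0.6" --pt "0 0 0.5 0 0 0.15 0.6" --pt "0 0 0.3 0 0 0 0.6"

```text
time: 66.75
tcp_pos: [578.5, -31.0, 175.5]
tcp_rot: [[-0.86, -0.51, -0.003], [-0.51, 0.86, 0.001], [0.002, 0.003, -1.0]]
ft_force: [-2.8, -1.6, 4.1]
finger_gap: 0.443
```

```bash
python3 plan.py 578.9 -32 165 - 1; python3 -c "
from h import *
print(np.round(status.get_obs()['torque'],2))"
```

```text
t 66.75 tcp [578.5 -31.  175.5] psi 120.6 q6 -2.29 gap 0.443 F [-2.8 -1.6  4.1]
0 [ 0.1 -1.1 10.5] [ 0.003 -0.002  0.   ]
[-0.21  0.65 -0.03]
```

Call:
apply_moves --pt "0 -0.5 0.5 0.002 -0.001 0.17 0.6" --pt "0 -0.2 0.5 0 0 0.17 0.6" --pt "0 0 0.5 0 0 0.17 0.6" --pt "0 0 0.5 0 0 0.17 0.6" --pt "0 0 0.5 0 0 0.17 0.6"

```text
time: 67.38
tcp_pos: [578.3, -30.0, 173.5]
tcp_rot: [[-0.947, 0.322, -0.003], [0.322, 0.947, 0.004], [0.004, 0.002, -1.0]]
ft_force: [-5.0, 0.4, 3.9]
finger_gap: 0.442
```

```bash
python3 plan.py 578.9 -32 165 - 1; python3 -c "
from h import *
print(np.round(status.get_obs()['torque'],2))"
```

```text
t 67.38 tcp [578.3 -30.  173.5] psi 71.2 q6 -1.43 gap 0.442 F [-5.   0.4  3.9]
0 [-1.2 -1.7  8.5] [ 0.002 -0.004  0.   ]
[-0.02  0.94  0.08]
```

Call:
apply_moves --pt "0.3 -0.5 0.5 0.001 -0.002 0.17 0.6" --pt "0.2 -0.3 0.5 0 -0.001 0.17 0.6" --pt "0 0 0.5 0 0 0.17 0.6" --pt "0 0 0.5 0 0 0.17 0.6" --pt "0 0 0.5 0 0 0.17 0.6"

```text
time: 68.0
tcp_pos: [578.3, -28.6, 171.3]
tcp_rot: [[-0.371, 0.929, 0.001], [0.929, 0.371, 0.005], [0.005, 0.003, -1.0]]
ft_force: [-2.3, 0.2, 3.9]
finger_gap: 0.442
```

```bash
python3 plan.py 578.9 -32 165 - 1; python3 -c "
from h import *
print(np.round(status.get_obs()['torque'],2))"
```

```text
t 68.0 tcp [578.3 -28.6 171.3] psi 21.8 q6 -0.56 gap 0.442 F [-2.3  0.2  3.9]
0 [-3.4 -0.7  6.3] [ 0.003 -0.005  0.   ]
[0.1  0.79 0.13]
```

```bash
python3 -c "
from h import *
snap('wrist','w27.png'); snap('side','s27.png',(240,80,400,230),4)"
```

```text
(no output)
```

View pics/w27.png

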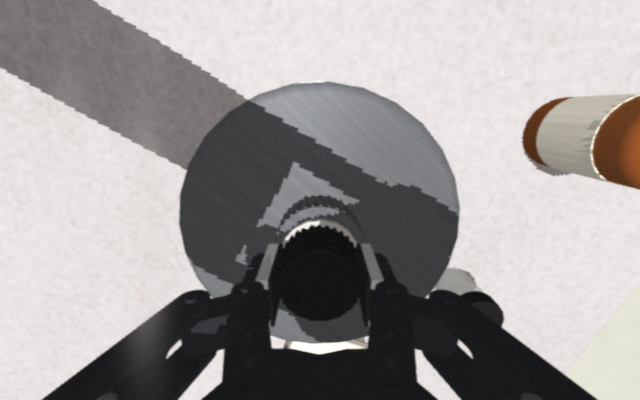

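View pics/s27.png

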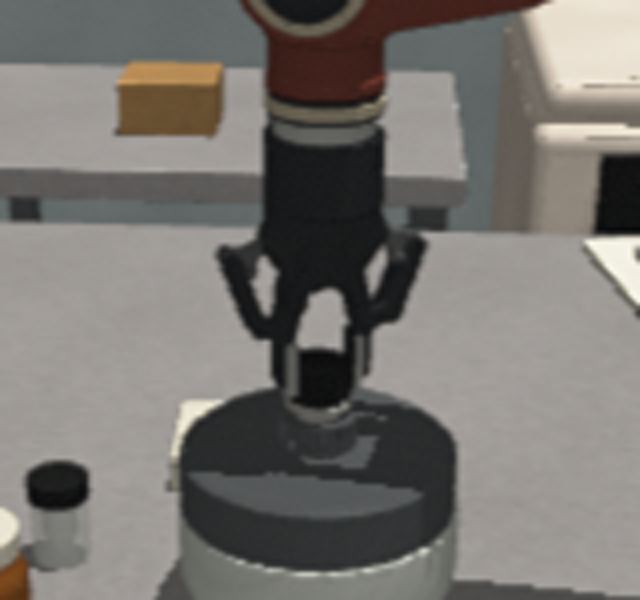

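Call:
apply_moves --pt "-1 0 0.2 0.001 -0.002 0 0.6" --pt "-1 0 0.2 0.001 -0.002 0 0.6" --pt "0 0 0.2 0 0 0 0.6" --pt "0 0 0.2 0 0 0 0.6" --pt "0 0 0 0 0 0 0.6"

```text
time: 68.72
tcp_pos: [578.3, -28.8, 171.2]
tcp_rot: [[-0.393, 0.92, -0.002], [0.92, 0.393, 0.005], [0.005, -0.0, -1.0]]
ft_force: [-3.4, -0.0, 4.4]
finger_gap: 0.445
```

```bash
python3 plan.py 578.9 -32 165 - 1; python3 -c "
from h import *
print(np.round(status.get_obs()['torque'],2))"
```

```text
t 68.72 tcp [578.3 -28.8 171.2] psi 23.1 q6 -0.58 gap 0.445 F [-3.4 -0.   4.4]
0 [-3.2 -0.7  6.2] [-0.    -0.005 -0.   ]
[ 0.08  0.99 -0.09]
```

Call:
apply_moves --pt "-2.5 0 0.2 0 -0.003 0 0.6" --pt "-2 0 0.2 0 -0.002 0 0.6" --pt "-1 0 0.2 0 0 0 0.6" --pt "0 0 0 0 0 0 0.6" --pt "0 0 0 0 0 0 0.6"

```text
time: 69.35
tcp_pos: [578.7, -29.7, 171.3]
tcp_rot: [[-0.4, 0.917, -0.006], [0.916, 0.4, 0.01], [0.011, -0.001, -1.0]]
ft_force: [-3.7, 0.5, 5.3]
finger_gap: 0.442
```

```bash
python3 plan.py 578.9 -32 165 - 1; python3 -c "
from h import *
print(np.round(status.get_obs()['torque'],2))"
```

```text
t 69.35 tcp [578.7 -29.7 171.3] psi 23.6 q6 -0.6 gap 0.442 F [-3.7  0.5  5.3]
0 [-2.3 -0.8  6.3] [-0.001 -0.011 -0.   ]
[ 0.21  0.99 -0.02]
```

Call:
apply_moves --pt "0 0 0 0 0 0 0.1" --pt "0 0 0 0 0 0 -0.1" --pt "0 0 0 0 0 0 -0.3" --pt "-1 -0.4 -0.5 0 -0.005 0 -0.3" --pt "0 0 0 0 0 0 -0.3"

```text
time: 69.97
tcp_pos: [580.4, -31.7, 170.5]
tcp_rot: [[-0.401, 0.916, 0.001], [0.916, 0.401, 0.004], [0.003, 0.003, -1.0]]
ft_force: [0.1, 0.4, -1.1]
finger_gap: 0.648
```

```bash
python3 plan.py 578.8 -31.7 170 - 1; python3 -c "
from h import *
c=imaging.get_calibration('wrist');s=status.get_obs();print(np.round(s['tcp_rot'],3))
np.savez('w28.npz',K=c['camera_matrix'],T=c['world_from_camera'],p=s['tcp_pos'],M=s['tcp_rot'])
snap('wrist','w28.png')"
```

```text
t 69.97 tcp [580.4 -31.7 170.5] psi 23.6 q6 -0.6 gap 0.648 F [ 0.1  0.4 -1.1]
0 [ 0.6 -1.5  0.5] [ 0.003 -0.003  0.   ]
[[-0.401  0.916  0.001]
 [ 0.916  0.401  0.004]
 [ 0.003  0.003 -1.   ]]
```

View pics/w28.png

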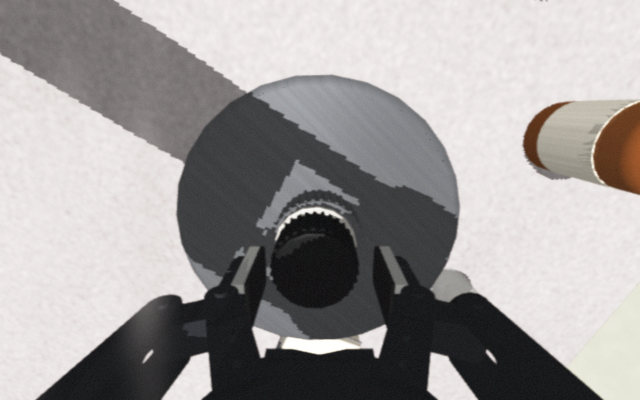

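Run:
```python
from h import *
d=np.load('w28.npz'); c={'camera_matrix':d['K'],'world_from_camera':d['T']}
w=pix2w(c,314.5,271,192);print(w,d['M'].T@(w-d['p']))
w=pix2w(c,318,209,132);print('lid',w)
im=cv2.imread('pics/raw_w28.png'); cv2.imwrite('pics/w28a.png',cv2.resize(cv2.convertScaleAbs(im[180:320,250:380],alpha=2.5),None,fx=5,fy=4,interpolation=cv2.INTER_CUBIC))
```

```text
[576.76557399 -29.56626966 192.        ] [  3.45123761  -2.4442048  -21.48521563]
lid [574.29780845 -20.18231536 132.        ]
```

View pics/w28a.png

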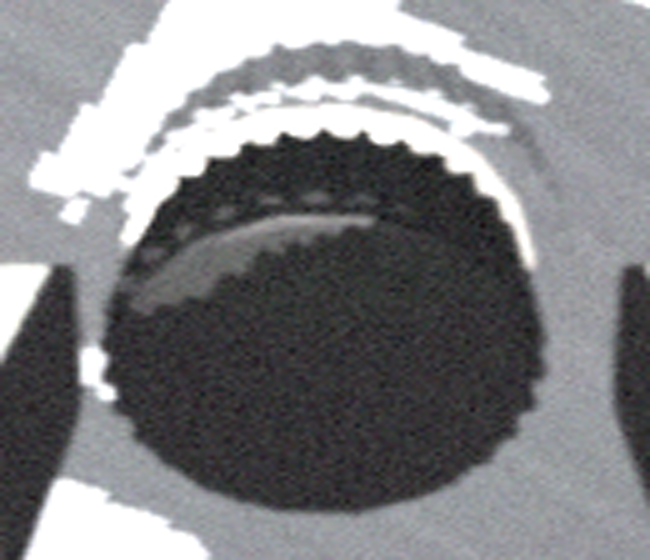

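Call:
apply_moves --pt "0.8 -1.8 0 0.003 -0.003 0 -0.3" --pt "0.4 -0.8 0 0 0 0 -0.3" --pt "0 0 0 0 0 0 0.2" --pt "0 0 0 0 0 0 0.6" --pt "0 0 0 0 0 0 0.6"

```text
time: 70.65
tcp_pos: [577.9, -31.5, 171.0]
tcp_rot: [[-0.401, 0.916, 0.002], [0.916, 0.401, -0.0], [-0.001, 0.001, -1.0]]
ft_force: [0.6, 0.1, 0.1]
finger_gap: 0.442
```

```bash
python3 plan.py 578.8 -31.7 170 - 1; python3 -c "
from h import *
print(np.round(status.get_obs()['torque'],2))"
```

```text
t 70.65 tcp [577.9 -31.5 171. ] psi 23.6 q6 -0.6 gap 0.442 F [0.6 0.1 0.1]
0 [-0.6  0.8  1. ] [ 0.001  0.001 -0.   ]
[ 0.03 -0.02 -0.03]
```

Call:
apply_moves --pt "-0.3 0 0.5 0 0 0.17 0.6" --pt "-0.3 0 0.5 0 0 0.17 0.6" --pt "-0.3 0 0.5 0 0 0.17 0.6" --pt "-0.3 0 0.5 0 0 0.17 0.6" --pt "-0.3 0 0.5 0 0 0.17 0.6"

```text
time: 71.28
tcp_pos: [577.1, -32.1, 168.8]
tcp_rot: [[0.448, 0.894, -0.001], [0.894, -0.448, 0.002], [0.001, -0.002, -1.0]]
ft_force: [-0.3, 0.4, 2.0]
finger_gap: 0.44
```

```bash
python3 plan.py 578.8 -31.7 165 - 1; python3 -c "
from h import *
print(np.round(status.get_obs()['torque'],2))"
```

```text
t 71.28 tcp [577.1 -32.1 168.8] psi -26.6 q6 0.28 gap 0.44 F [-0.3  0.4  2. ]
0 [1.1 1.3 3.8] [-0.002 -0.001 -0.   ]
[0.24 0.15 0.01]
```

Advancing cleanly with low forces.

Call:
apply_moves --pt "0.1 0.3 0.5 0 0 0.17 0.6" --pt "0 0.3 0.5 0 0 0.17 0.6" --pt "0 0.2 0.5 0 0 0.17 0.6" --pt "0 0.2 0.5 0 0 0.17 0.6" --pt "0 0.2 0.5 0 0 0.17 0.6"

```text
time: 71.9
tcp_pos: [577.3, -30.7, 166.5]
tcp_rot: [[0.974, 0.226, -0.004], [0.226, -0.974, 0.007], [-0.002, -0.008, -1.0]]
ft_force: [-0.0, 1.7, 1.7]
finger_gap: 0.447
```

```bash
python3 plan.py 578.8 -31.7 165 - 1; python3 -c "
from h import *
print(np.round(status.get_obs()['torque'],2))"
```

```text
t 71.9 tcp [577.3 -30.7 166.5] psi -77.0 q6 1.16 gap 0.447 F [-0.   1.7  1.7]
0 [1.2 1.3 1.5] [-0.008  0.002  0.   ]
[ 0.32 -0.02  0.06]
```

Call:
apply_moves --pt "0.2 0.3 0.5 -0.003 0 0.17 0.6" --pt "0.2 0.2 0.5 -0.002 0 0.17 0.6" --pt "0.1 0 0.5 0 0 0.12 0.6" --pt "0 0 0.4 0 0 0.1 0.6" --pt "0 0 0.2 0 0 0 0.6"

```text
time: 72.53
tcp_pos: [577.8, -29.4, 165.1]
tcp_rot: [[0.939, -0.343, -0.004], [-0.343, -0.939, 0.006], [-0.006, -0.004, -1.0]]
ft_force: [-1.1, -0.0, 1.4]
finger_gap: 0.446
```

```bash
python3 plan.py 578.8 -31.7 165 - 1; python3 -c "
from h import *
print(np.round(status.get_obs()['torque'],2))"
```

```text
t 72.53 tcp [577.8 -29.4 165.1] psi -110.1 q6 1.74 gap 0.446 F [-1.1 -0.   1.4]
0 [1.7 1.9 0.1] [-0.004  0.006  0.   ]
[-0.02  0.05 -0.01]
```

Call:
apply_moves --pt "0.3 0.4 0.5 -0.002 0.003 0.1 0.6" --pt "0.2 0.3 0.5 -0.002 0.002 0.1 0.6" --pt "0 0 0.4 0 0 0.1 0.6" --pt "0 0 0.3 0 0 0.1 0.6" --pt "0 0 0 0 0 0 0.6"

```text
time: 73.15
tcp_pos: [578.5, -27.9, 165.1]
tcp_rot: [[0.73, -0.683, -0.0], [-0.683, -0.73, 0.005], [-0.003, -0.003, -1.0]]
ft_force: [-1.0, -0.4, 1.2]
finger_gap: 0.446
```

```bash
python3 plan.py 578.8 -31.7 165 - 1; python3 -c "
from h import *
print(np.round(status.get_obs()['torque'],2)); snap('side','s29.png',(260,130,390,230),6)"
```

```text
t 73.15 tcp [578.5 -27.9 165.1] psi -133.1 q6 2.14 gap 0.446 F [-1.  -0.4  1.2]
0 [2.8 2.5 0.1] [-0.003  0.003  0.   ]
[-0.05 -0.04 -0.04]
```

View pics/s29.png

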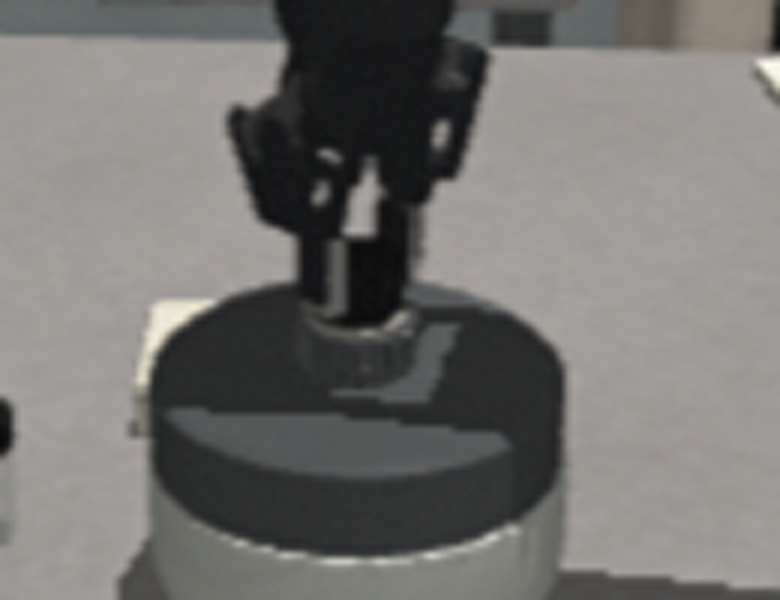

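Call:
apply_moves --pt "0 0 0 0 0 0 0.1" --pt "0 0 0 0 0 0 -0.3" --pt "0 0 0 0 0 0 -0.5" --pt "0 0 0 0 0 0 -0.5" --pt "0 0 -10 0 0 0 -0.5"

```text
time: 73.82
tcp_pos: [577.3, -28.3, 173.4]
tcp_rot: [[0.733, -0.68, -0.004], [-0.68, -0.733, 0.005], [-0.006, -0.001, -1.0]]
ft_force: [0.1, 0.6, -0.0]
finger_gap: 0.754
```

Call:
apply_moves --pt "0 0 -30 0 0 0 -0.5" --pt "0 0 -50 0 0 0 -0.5" --pt "0 0 -30 0 0 0 -0.5" --pt "0 0 0 0 0 0 -0.5" --pt "0 0 0 0 0 0 -0.5"

```text
time: 74.45
tcp_pos: [577.7, -28.9, 288.7]
tcp_rot: [[0.733, -0.68, -0.002], [-0.68, -0.733, 0.004], [-0.004, -0.002, -1.0]]
ft_force: [-0.2, 0.4, 0.1]
finger_gap: 0.749
```

```bash
python3 plan.py 578.8 -31.7 165 - 1; python3 -c "
from h import *
c=imaging.get_calibration('wrist');s=status.get_obs()
np.savez('w30.npz',K=c['camera_matrix'],T=c['world_from_camera'],p=s['tcp_pos'],M=s['tcp_rot'])
snap('wrist','w30.png'); snap('side','s30.png',(260,130,390,230),6)"
```

```text
t 74.45 tcp [577.7 -28.9 288.7] psi -132.9 q6 2.14 gap 0.749 F [-0.2  0.4  0.1]
0 [  3.2   1.6 123.7] [-0.002  0.004  0.   ]
```

View pics/w30.png

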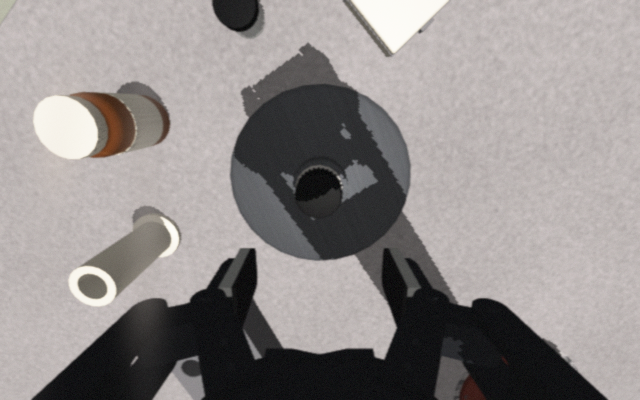

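View pics/s30.png

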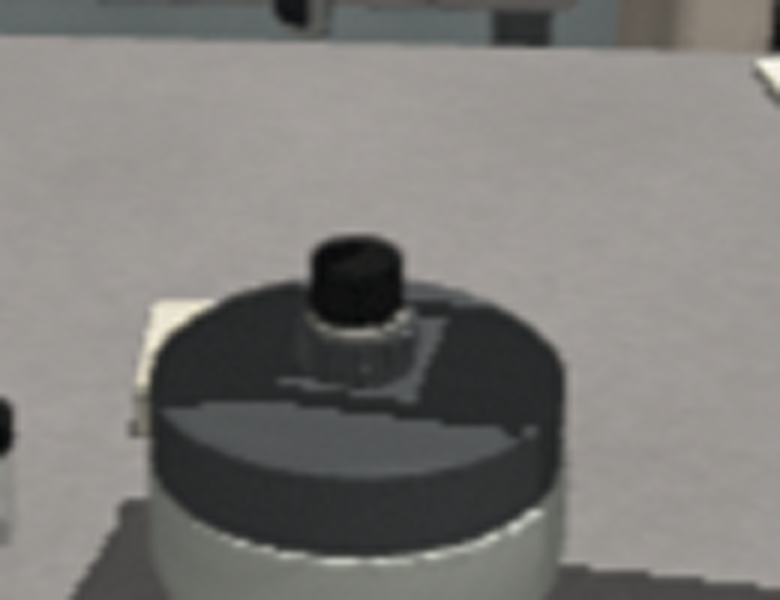

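Run:
```python
from h import *
im=cv2.imread('pics/raw_w30.png'); cv2.imwrite('pics/w30a.png',cv2.resize(cv2.convertScaleAbs(im[150:230,280:360],alpha=2.5),None,fx=7,fy=7,interpolation=cv2.INTER_CUBIC))
im=cv2.imread('pics/raw_s30.png'); cv2.imwrite('pics/s30a.png',cv2.resize(cv2.convertScaleAbs(im[160:205,295:345],alpha=2.5),None,fx=12,fy=12,interpolation=cv2.INTER_CUBIC))
d=np.load('w30.npz'); c={'camera_matrix':d['K'],'world_from_camera':d['T']}
cs=imaging.get_calibration('side')
# predicted pixels for home screw / lid
for nm,cc in(('w',c),('s',cs)):
  for l,z in (('knobtop',186),('flange under',154)):
    print(nm,l,w2pix(cc,[578.6,-31.6,z]).round(1), [w2pix(cc,[578.6+20*np.cos(a),-31.6+20*np.sin(a),z]).round(1).tolist() for a in np.arange(4)*np.pi/2])
```

```text
w knobtop [320.  197.1] [[303.9, 180.5], [303.1, 212.0], [335.6, 213.2], [337.4, 181.7]]
w flange under [319.9 187.3] [[305.5, 172.3], [304.8, 200.8], [333.8, 201.8], [335.4, 173.4]]
s knobtop [319.1 171. ] [[311.5, 170.8], [318.9, 174.3], [326.8, 171.2], [319.4, 167.8]]
s flange under [319.  181.9] [[311.5, 181.7], [318.7, 185.4], [326.5, 182.1], [319.3, 178.6]]
```

View pics/w30a.png

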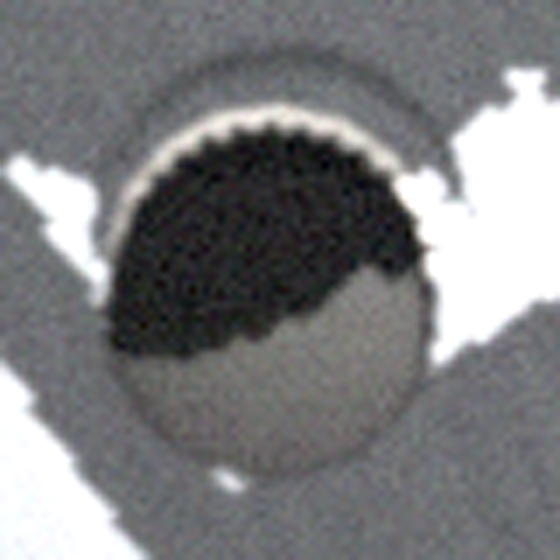

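View pics/s30a.png

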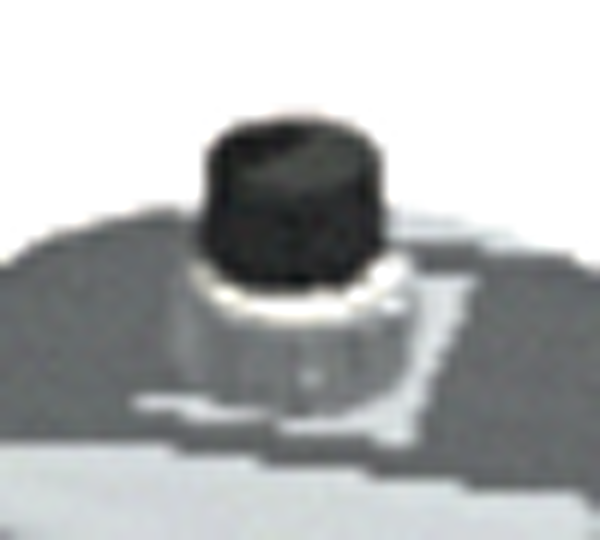

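```bash
python3 -c "
from cell import order
print(order.close_job())"
```

```text
the job is handed in; nothing more can be done
None
```

I loaded all four tubes as two facing pairs, seated the lid, and turned the screw home. The job is handed in at about 74.5 s; it gave no verdict.

- **Tubes:** each one was lowered until contact was felt, at 2 N or less on the wrist. Pictures taken before the lid went on showed all four caps low in their cavities.
- **Lid:** it had been knocked about 40 mm aside before I reached it, so I located it again. It stopped at its nominal height, to within about 0.1 mm, and looked level in the side view.
- **Screw:** it met the thread about 12 mm above home. It then took about 266° clockwise, at 6 N or less on the wrist. I stopped once to release and re-grip it, because the hand had drifted about 3 mm off the axis.
- **Screw home:** the height stopped at the home value while the hand turned another 23°, and the turn count agreed with the depth. The last pictures show the flange flush on the collar and the hand well clear.

**Weaker checks:**
- The knob top measured about 1.5 mm off its predicted spot in the wrist view.
- In the side view the knob's top edge was about 2 pixels lower than predicted. I put that down to calibration and how I read the edge.
- I saw no clear rise in torque at home, so "home" rests on height, turn count and the pictures.

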